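Fit and load a keyed tube carousel

ROBOT

A 6-joint arm with a two-finger parallel gripper is mounted at the origin on a cart in front of the work surface, level with it; the furniture and walls round the work are solid. World frame = base frame: x ahead of the robot, y to its left, z up, the work surface at z = 0. Lengths are in m, angles in rad, forces in N, time in s.
With the tool pointing down it reaches from about 0.25 to 0.775 m from the base axis. Payload 4 kg.
Tool frame: the origin (TCP) lies midway between the tips of the shut fingers; the grasp point (between the pads) lies 19 mm behind it (robot.tcp_to_grasp is the distance from the TCP to the grasp point, in m); x points along the fingers, y is the direction in which the jaws open and shut, and the axes are right-handed (so a half turn about x gives the same grasp; the last joint's range is limited). The gripper opens to 94 mm and grips with 3 to 60 N. Pads are 16 mm wide; open, the fingers measure 119 mm over their backs; the gripper's body (75 mm by 177 mm) begins 78 mm behind the grasp point.
Start: joints at [-1.298, 0.087, 1.371, -0, 1.684, -0.103], TCP at [0.202, -0.512, 0.206] pointing down, gripper open.
Joint ranges: [-3.1, 3.1], [-0.76, 2.03], [0.27, 2.55], [-1.08, 4.22], [0.17, 2.65], [-2.57, 2.57]. Speed limits (rad/s): [2.79, 2.79, 3.14, 3.14, 3.14, 3.14].

INTERFACE

Orientations are given as [roll, pitch, yaw] about the fixed x, y, z axes, in that order (R = Rz(yaw) Ry(pitch) Rx(roll)).
In Python, from bench import robot gives the robot as it stands.
- The arm moves only by the tool send_rows, never from a script. Its argument "increments" is a list of rows, each a list of 5 numbers: the opening, from -1 (shut) to 1 (fully open), so that 0 is half open, then the shift along the tool's x, y, z in m, then the turn about the tool's x in rad. In form: [[hand, tx, ty, tz, roll], ...]. A call has 1 to 5 rows; each row is the pose to reach, as a shift and turn from the pose commanded when the call began, along the tool's axes at that moment; what a row does not reach only later rows make up. A row lasts 1/12 s, in which the tool goes at most 41.7 mm and 7.16 degrees, less where a joint would pass 70% of its speed; a pose out of reach is approached as far as the arm can. A call with a gripper value outside its range is refused whole. The fingers move at their own pace and stop on an object; the grip force is fixed at half the most. Time passes only in rows, so rows that repeat a pose let the fingers close. It gives the time, the measured TCP pose, the force and the opening at its end, in the units of the state.
- robot.get_obs(): the state, without advancing time (a new reading comes with each control period).
- robot.snapshot(name): name is "side" or "top" or "wrist"; returns a dict with "image" (384x512x3 uint8, red, green, blue), "intrinsics" (3x3 intrinsics, pixels), "world_from_camera" (4x4, takes a point from camera to world coordinates). Camera axes: x right, y down, z forward; pixel columns grow to the right and rows downward; lengths in m; the calibration is good to about 2 mm. A picture is of the moment at which its call begins. There is no depth.
- robot.close_job(): hands the job in, once; it reports no verdict.
The state is a dict: "time": time; "joint_positions": joint angles; "qvel": joint speeds; "joint_torque": joint torques, N m; "tool_pos": TCP position; "ee_rot": TCP orientation; "wrist_force": force on the tool from outside, world axes, zero at the start; "wrist_torque": the same for the moment, N m; "width": finger opening in m.
Only numpy, scipy, OpenCV 4.12 (cv2) and the standard library are available. Lean on these libraries where they do the work, as an engineer would, in place of code of your own. Each camera call takes 0.05 s, during which the arm holds its last target.

TASK

Get the tube carousel ready on its drive: drop the loose steel key all the way down into the slot of the drive's shaft, then slide the carousel down the shaft, its keyway over the key, until it sits fully home on the collar, and only then stand every tube from the green rack upright in a well of the carousel. The drive arms as soon as its code is set, so only when all tubes are in, turn the two dials to code 4-7: the pointer of the near dial on the fourth tick after the long zero tick, that of the far dial on the seventh, counted clockwise. Do not knock a tube over, and leave the calculator, the white plate and the pen where they are.

Things in the scene. Friction and masses are not known exactly. Their poses are not given: they have to be found in the camera images.
- drive: White housing, fixed, 200 mm (its x) by 300 mm (its y), 30 mm high; x from -100 to 100, y from -105 to 197 mm about its origin, which lies on the bench under the shaft's axis. At its +y end (y 109 to 197 mm) a control tower, 118 mm high, carries two dials on top. Its -x side faces the robot, turned by up to 0.25 rad.
- shaft: Upright steel shaft of the drive with a wide collar; origin on its axis at bench level, z up, x through the middle of its key slot. 32 mm in diameter, tip 115 mm above the bench, the last 8 mm tapering to 25 mm. Geared: it turns only against 0.12 Nm, up to 1.5 rad either way. The slot faces the robot within about 0.75 rad.
- collar_top (a point): Centre of the top face of the shaft's collar, 55 mm above the bench, axes as the shaft's. The collar is an aluminium disc of 68 mm diameter; the carousel must come to rest on it.
- key_seat (a point): Centre of the slot's floor, where the middle of the key's foot must stand: 18.25 mm from the axis, 31 mm above the bench, axes as the shaft's. The slot is 14.5 mm wide (y). Above the collar it is a groove in the shaft, 8.5 mm from the axis, open outwards and at the tip; in the collar it is a pocket 24 mm deep, 8.5 to 28 mm from the axis.
- key: Loose plain steel bar, 16 mm (its x) by 12 mm (its y) by 80 mm tall (z), 100 g, origin at the centre of its foot; upright in the key block. Seated, its x lies along the slot's x (either way round) and its top is 4 mm below the shaft's tip: hold it by the top 14 mm, lower it till the fingertips are just above the tip, and let it drop the rest.
- key_block: The key's block, fixed: grey plastic, 64 mm (x) by 92 mm (y) by 40 mm high, origin at the centre of its underside. The key stands in a rectangular pocket 26 mm deep, 18 mm off centre along +y, so 54 mm of it are above the block; a second, round hole is empty.
- carousel: 188 mm across, about 0.6 kg, origin on its axis at the underside. Hub 74 mm wide, 62 mm high, with a 36 mm through bore and a keyway on its +x side (15 mm wide, to 30 mm from the axis, full height); home, its x lies along the shaft's x. White plate 40 to 48 mm up with six 32 mm wells 70 mm from the axis, at +x and every 60 degrees; tubes stand in them on a floor 6 mm up.
- bail (a point): Middle of the carousel's lifting bar, which bridges the bore on a post at each end: 14 mm wide (carousel x), 64 mm long (carousel y), 14 mm thick; on the carousel's axis, 95 mm above its underside, with 26 mm free between bar and hub.
- dial_near (a joint): Pointer of the dial nearer the robot, rad: 0 on the long zero tick, growing clockwise seen from above, 0.524 per tick, ten ticks (0 to 9, stops at 0 and 4.712). Stays where it is left (0.06 Nm). Code digit 4 is 2.094.
- dial_far (a joint): The same for the dial farther from the robot. Code digit 7 is 3.665.
- dial_near_grip (a point): Near dial, on its upright axis, at mid height of its grip bar (135.5 mm above the bench): a black bar 40 mm long, 12 mm wide, 22 mm high, with a white line on top from its middle to the pointer end. x runs along the bar to the pointer end and turns with the dial. It lies 46 mm to the drive's -x side of the tower's middle.
- dial_far_grip (a point): The same for the far dial, 46 mm to the drive's +x side of the tower's middle.
- tube_rack: Rack of green plastic, 116 mm (its x) by 190 mm (its y) by 66 mm high, loose, 0.6 kg, origin at the centre of its underside, 3 by 5 holes; tubes stand in it on a floor 4 mm above the bench, their axes at least 73 mm apart.
- tube0: One of two to four capped 50 ml tubes (None if absent): 113 mm tall with flat foot, body 27 mm, blue cap 34.4 mm in diameter and 14 mm high at the top, about 50 g; origin at the centre of its foot. At first upright in the rack.
- tube1: One of two to four capped 50 ml tubes (None if absent): 113 mm tall with flat foot, body 27 mm, blue cap 34.4 mm in diameter and 14 mm high at the top, about 50 g; origin at the centre of its foot. At first upright in the rack.
- tube2: One of two to four capped 50 ml tubes (None if absent): 113 mm tall with flat foot, body 27 mm, blue cap 34.4 mm in diameter and 14 mm high at the top, about 50 g; origin at the centre of its foot. At first upright in the rack.
- tube3: One of two to four capped 50 ml tubes (None if absent): 113 mm tall with flat foot, body 27 mm, blue cap 34.4 mm in diameter and 14 mm high at the top, about 50 g; origin at the centre of its foot. At first upright in the rack.
- calculator: The calculator, a loose bystander; leave it where it is. Origin at the centre of its underside.
- white_plate: The white plate, a loose bystander; leave it where it is. Origin at the centre of its underside.
- marker_pen: The marker pen, a loose bystander; leave it where it is. Origin at the centre of its underside.
Things that resemble listed ones, but are neither listed nor needed, are in the scene too. What is shaped like the tube2 but orange is not meant.

How it is judged:
By the outcome, as a careful person would: the job done as asked, in the order asked, and still so for the second after the job is handed in, with the robot touching nothing.
Of tube0, tube1, tube2, tube3 only 2 to 4 are there at a start; the rules pass over those that are not, and their reading is None.
At some moment in a run one of carousel, tube_rack may be knocked a few centimetres aside while the robot is not near it.
It also fails if it takes over 210 s, if anything falls off the work surface, if the arm or the gripper's body presses on something with over 40 N, if the wrist force passes 120 N, or if a joint passes its speed limit or range.

## Working session

There is one attempt and no reset: what is moved stays moved. The work goes in short steps, Python scripts to look and compute and a tool call to move; the robot and the scene stay as the last step left them, time stands still between calls to the robot, and variables do not carry over. Pictures are saved under pics/ and viewed, and the job is handed in when it is done.

Besides the shell and the picture viewer there is one more tool, called after "Emit:" in YAML: its name, and indented under it one key for each argument. send_rows: Moves the arm, as the interface text tells. Its arguments: {"type":"object","properties":{"increments":{"type":"array"}},"required":["increments"]}

```bash
ls -la; mkdir -p pics
cat > h.py <<'E'
import numpy as np, cv2
from bench import robot
def snap(n,f=None):
    s=robot.snapshot(n)
    if f: cv2.imwrite('pics/'+f+'.png',s['image'][:,:,::-1])
    return s
def ray(s,u,v):
    K=np.array(s['intrinsics']);T=np.array(s['world_from_camera'])
    d=np.linalg.solve(K,[u,v,1.]);return T[:3,3],T[:3,:3]@d
def onz(s,u,v,z):
    o,d=ray(s,u,v);return o+d*(z-o[2])/d[2]
def proj(s,p):
    K=np.array(s['intrinsics']);T=np.array(s['world_from_camera'])
    c=T[:3,:3].T@(np.array(p)-T[:3,3]);q=K@c;return q[:2]/q[2]
E
python3 - <<'E'
from h import *
for n in ['side','top','wrist']:
    s=snap(n,n+'0');print(n,np.round(s['intrinsics'],1).tolist(),np.round(s['world_from_camera'],3).tolist())
o=robot.get_obs();print(o);print(robot.tcp_to_grasp)
E
```

```text
total 12
drwxr-xr-x  3 agent agent 4096 Dec  7 03:40 .
drwxr-xr-x 23 root  root  4096 Dec  7 03:40 ..
drwxr-xr-x  2 agent agent 4096 Dec  7 03:40 pics
side [[420.1, 0.0, 259.1], [0.0, 420.1, 193.8], [0.0, 0.0, 1.0]] [[0.9, -0.226, 0.372, -0.056], [-0.435, -0.448, 0.781, -1.149], [-0.01, -0.865, -0.502, 0.854], [0.0, 0.0, 0.0, 1.0]]
top [[366.5, 0.0, 256.6], [0.0, 366.5, 188.3], [0.0, 0.0, 1.0]] [[-0.072, -0.977, 0.202, 0.268], [-0.997, 0.069, -0.017, -0.002], [0.003, -0.203, -0.979, 1.384], [0.0, 0.0, 0.0, 1.0]]
wrist [[340.7, 0.0, 255.1], [0.0, 340.7, 192.2], [0.0, 0.0, 1.0]] [[0.368, -0.893, -0.26, 0.278], [-0.93, -0.354, -0.101, -0.481], [-0.002, 0.279, -0.96, 0.383], [0.0, 0.0, 0.0, 1.0]]
{'time': 0.15, 'joint_positions': array([-1.29807650e+00,  8.77999825e-02,  1.37187039e+00, -1.20972802e-05,
        1.68358992e+00, -1.03097066e-01]), 'qvel': array([-3.35456390e-04, -7.51799342e-05, -4.56404627e-03,  1.37968746e-03,
       -8.70390989e-04,  1.71409456e-03]), 'joint_torque': array([ 1.73765759e-03, -3.40643048e+01, -3.02792859e+01,  7.18345307e-02,
        3.05217749e-02, -1.13560498e-04]), 'tool_pos': array([ 0.20175099, -0.51122324,  0.20458361]), 'ee_rot': array([-1.6666841 ,  1.56912865,  1.8507241 ]), 'wrist_force': array([ 0.64857009, -0.20811425, -0.26810282]), 'wrist_torque': array([0.03173254, 0.00234153, 0.02647135]), 'width': 0.09405489706624272}
0.0188
```

View pics/side0.png

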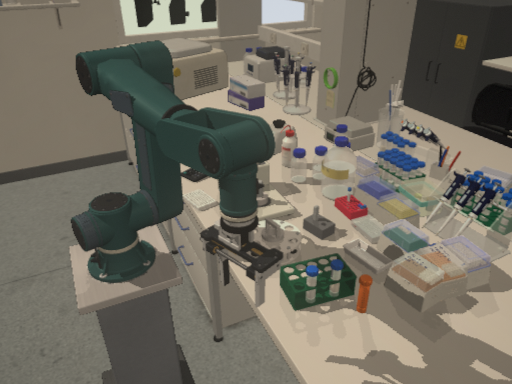

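View pics/top0.png

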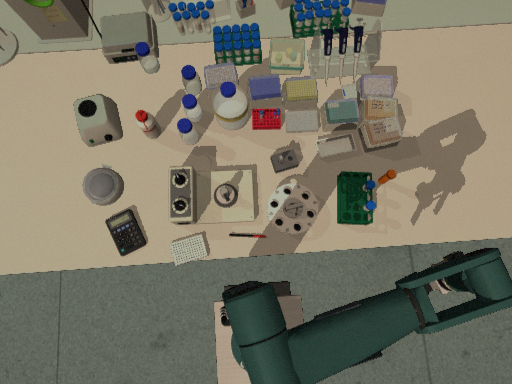

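View pics/wrist0.png

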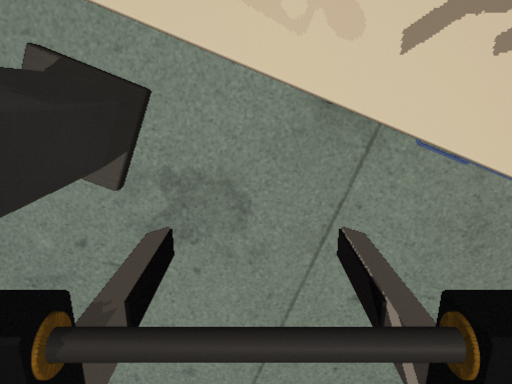

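Run:
```python
import cv2
i=cv2.imread('pics/top0.png')
cv2.imwrite('pics/top0a.png',cv2.resize(i[140:260,90:270],None,fx=4.4,fy=4.4,interpolation=cv2.INTER_CUBIC))
cv2.imwrite('pics/top0b.png',cv2.resize(i[130:250,240:410],None,fx=4.6,fy=4.6,interpolation=cv2.INTER_CUBIC))
i=cv2.imread('pics/side0.png')
cv2.imwrite('pics/side0a.png',cv2.resize(i[140:330,200:400],None,fx=3,fy=3,interpolation=cv2.INTER_CUBIC))
```

```text
(no output)
```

View pics/top0a.png

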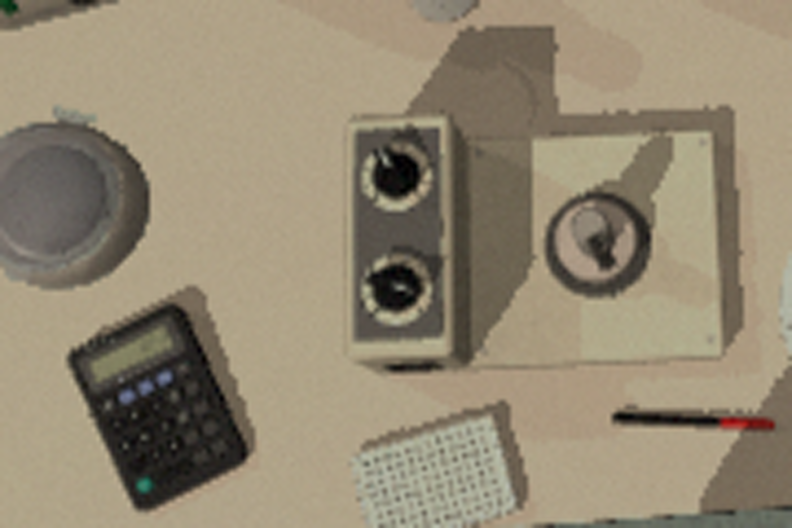

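View pics/top0b.png

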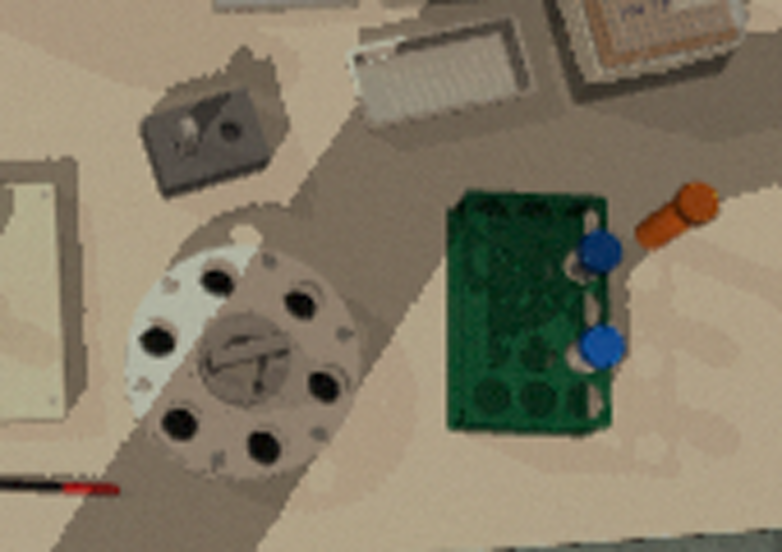

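View pics/side0a.png

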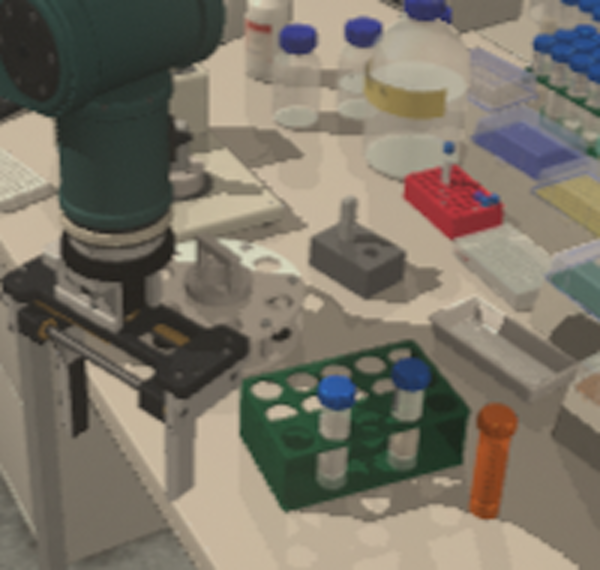

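Run:
```python
from h import *
s=snap('top')
A=lambda u,v,z:print(np.round(onz(s,90+u/4.4,140+v/4.4,z),3))
B=lambda u,v,z:print(np.round(onz(s,240+u/4.6,130+v/4.6,z),3))
print('shaft');A(592,222,.115);A(598,245,.055)
print('drive corners top30');A(714,132,.03);A(722,355,.03)
print('dials');A(397,174,.146);A(397,289,.146)
print('key');B(187,128,.094)
print('block');[B(u,v,.04) for u,v in((142,127),(247,90),(270,155),(165,197))]
print('hub, bar');B(247,358,.062);B(247,358,.102)
print('wells');[B(u,v,.048) for u,v in((217,282),(300,304),(323,386),(264,447),(180,424),(158,341))]
print('caps');B(600,251,.117);B(602,346,.117)
print('rack');[B(u,v,.066) for u,v in((465,192),(607,200),(609,433),(449,429))]
R=cv2.Rodrigues
o=robot.get_obs()
from scipy.spatial.transform import Rotation as Ro
print(Ro.from_euler('xyz',o['ee_rot']).as_matrix().round(3))
```

```text
shaft
[0.53  0.089 0.115]
[0.522 0.089 0.055]
drive corners top30
[ 0.619 -0.015  0.03 ]
[ 0.426 -0.008  0.03 ]
dials
[0.573 0.238 0.146]
[0.481 0.24  0.146]
key
[ 0.641 -0.121  0.094]
block
[ 0.66  -0.089  0.04 ]
[ 0.686 -0.178  0.04 ]
[ 0.629 -0.192  0.04 ]
[ 0.599 -0.103  0.04 ]
hub, bar
[ 0.458 -0.155  0.062]
[ 0.453 -0.15   0.102]
wells
[ 0.524 -0.138  0.048]
[ 0.501 -0.203  0.048]
[ 0.434 -0.215  0.048]
[ 0.389 -0.164  0.048]
[ 0.411 -0.099  0.048]
[ 0.479 -0.087  0.048]
caps
[ 0.514 -0.428  0.117]
[ 0.44  -0.419  0.117]
rack
[ 0.58  -0.343  0.066]
[ 0.565 -0.456  0.066]
[ 0.379 -0.432  0.066]
[ 0.391 -0.307  0.066]
[[-0.     0.367 -0.93 ]
 [ 0.001 -0.93  -0.367]
 [-1.    -0.001 -0.   ]]
```

```bash
cat >> h.py <<'E'
from scipy.spatial.transform import Rotation as Ro
def pose():
    o=robot.get_obs();R=Ro.from_euler('xyz',o['ee_rot']).as_matrix()
    return np.array(o['tool_pos']),R,np.arctan2(R[1,1],R[0,1])
def inc(tgt,psi=None):
    p,R,ps=pose();d=R.T@(np.array(tgt)-p)
    r=0
    if psi is not None: r=-((psi-ps+np.pi)%(2*np.pi)-np.pi)
    print('tool d(mm)',(d*1000).round(1),'roll',round(r,4),'now',(p*1000).round(1),'psi deg',round(np.degrees(ps),2))
E
python3 - <<'E'
from h import *
inc([.202,-.511,.25]);inc([.641,-.121,.25],np.radians(-74))
E
```

```text
tool d(mm) [-45.3  -0.3  -0.3] roll 0 now [ 201.8 -511.3  204.7] psi deg -68.47
tool d(mm) [ -44.9 -201.9 -551.8] roll 0.0965 now [ 201.8 -511.3  204.7] psi deg -68.47
```

Emit:
send_rows:
  increments:
    - [1,-0.04,0,0,0.05]
    - [1,-0.045,-0.01,-0.035,0.1]
    - [1,-0.045,-0.025,-0.075,0.1]
    - [1,-0.045,-0.04,-0.11,0.1]
    - [1,-0.045,-0.055,-0.15,0.1]

```text
time: 0.62
tool_pos: [0.321, -0.4051, 0.2506]
ee_rot: [1.45, 1.57, -1.417]
wrist_force: [0.5, 0.5, -0.4]
width: 0.0938
```

Emit:
send_rows:
  increments:
    - [1,0,-0.01,-0.038,0]
    - [1,0,-0.021,-0.075,0]
    - [1,0,-0.031,-0.113,0]
    - [1,0,-0.042,-0.15,0]
    - [1,0,-0.052,-0.188,0]

```text
time: 1.03
tool_pos: [0.4884, -0.3034, 0.2504]
ee_rot: [0.224, 1.571, -2.642]
wrist_force: [0.7, -0.7, -0.2]
width: 0.0942
```

Run:
```python
from h import *
inc([.641,-.121,.25],np.radians(-74))
```

```text
tool d(mm) [   0.4 -133.9 -196.5] roll -0.0033 now [ 488.4 -303.4  250.4] psi deg -74.19
```

Emit:
send_rows:
  increments:
    - [1,0,-0.022,-0.033,0]
    - [1,0,-0.044,-0.066,0]
    - [1,0,-0.067,-0.098,0]
    - [1,0,-0.089,-0.131,0]
    - [1,0,-0.111,-0.164,0]

```text
time: 1.45
tool_pos: [0.6156, -0.1517, 0.2502]
ee_rot: [-0.238, 1.57, -3.104]
wrist_force: [0.9, -1.6, 0.2]
width: 0.0937
```

Emit:
send_rows:
  increments:
    - [1,0,-0.022,-0.033,0]
    - [1,0,-0.022,-0.033,0]

```text
time: 1.62
tool_pos: [0.6436, -0.1168, 0.2484]
ee_rot: [-1.697, 1.567, 1.729]
wrist_force: [-1.0, 0.6, -0.4]
width: 0.0938
```

Run:
```python
from h import *
snap('wrist','w1');print(robot.get_obs()['joint_positions'],pose())
snap('top','t1')
```

```text
[-2.71599521e-01  3.21641552e-01  1.00961771e+00  5.68968256e-04
  1.81264479e+00  1.01794586e+00] (array([ 0.64193938, -0.11981308,  0.24869448]), array([[-0.00207851,  0.27768621, -0.96066958],
       [ 0.00115226, -0.96067036, -0.27768892],
       [-0.99999718, -0.00168412,  0.0016768 ]]), np.float64(-1.2894111653865294))
```

View pics/w1.png

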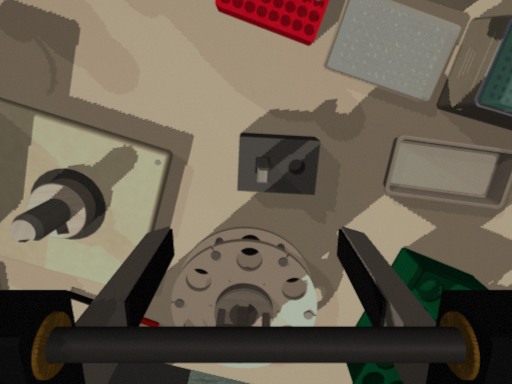

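Run:
```python
from h import *
s=snap('wrist')
print(proj(s,pose()[0]))
i=s['image'][:,:,::-1]
cv2.imwrite('pics/w1a.png',cv2.resize(i[120:205,225:335],None,fx=7,fy=7,interpolation=cv2.INTER_CUBIC))
cv2.imwrite('pics/w1b.png',cv2.resize(i[160:260,0:130],None,fx=6,fy=6,interpolation=cv2.INTER_CUBIC))
```

```text
[258.61067041 244.22089684]
```

View pics/w1a.png

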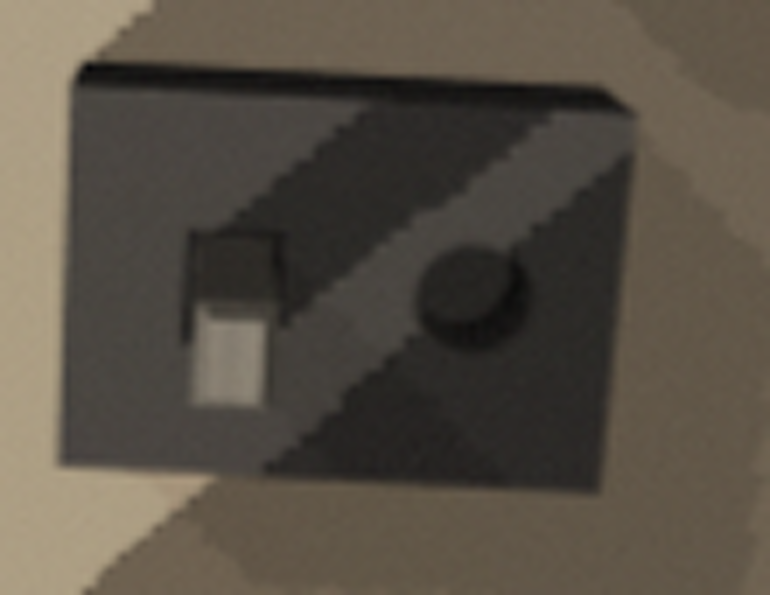

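View pics/w1b.png

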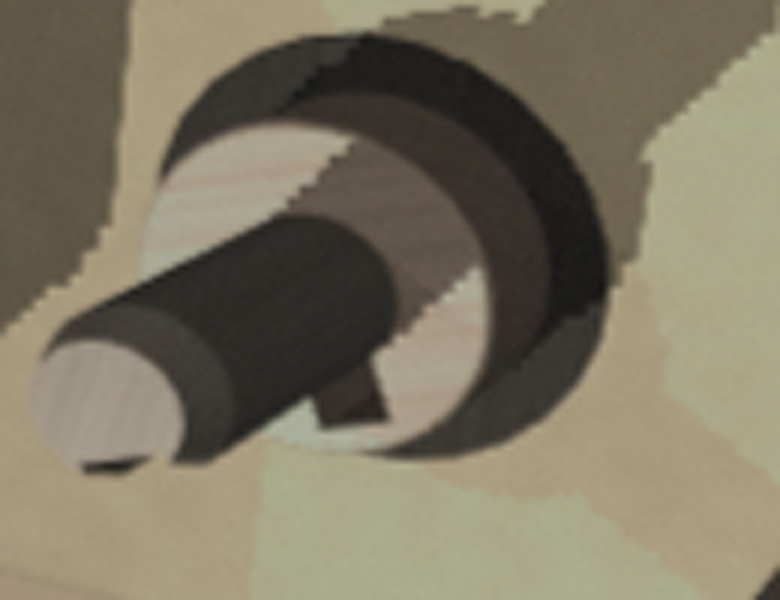

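Run:
```python
from h import *
s=snap('wrist')
c=[onz(s,225+u/7-.43,120+v/7-.43,.094) for u,v in((196,316),(268,316),(264,408),(190,406))]
c=np.array(c);print(c.round(4),c.mean(0).round(4),np.linalg.norm(np.diff(c,axis=0),axis=1))
d=(c[0]+c[1]-c[2]-c[3]);print('key x ang',np.degrees(np.arctan2(d[1],d[0])))
b=np.array([onz(s,225+u/7,120+v/7,.04) for u,v in((75,88),(634,115),(600,492),(60,465))])
print(b.round(4),b.mean(0));d=b[0]+b[1]-b[2]-b[3];print(np.degrees(np.arctan2(d[1],d[0])));d=b[0]-b[1]+b[3]-b[2];print(np.degrees(np.arctan2(d[1],d[0])))
B=lambda u,v,z:print(onz(s,u/6,160+v/6,z).round(4))
B(312,430-145,.055);B(352,425,.055);B(108,410,.115)
B(322,427,.055);B(388,419,.055)
```

```text
[[ 0.6519 -0.1162  0.094 ]
 [ 0.6547 -0.1261  0.094 ]
 [ 0.6416 -0.1293  0.094 ]
 [ 0.6389 -0.119   0.094 ]] [ 0.6468 -0.1227  0.094 ] [0.01027872 0.01352464 0.01068507]
key x ang 12.927689792820182
[[ 0.6714 -0.0905  0.04  ]
 [ 0.692  -0.1787  0.04  ]
 [ 0.6303 -0.1936  0.04  ]
 [ 0.6098 -0.1044  0.04  ]] [ 0.6508788 -0.1417699  0.04     ]
13.11543130558991
103.04039124577517
[0.532  0.0915 0.055 ]
[0.5048 0.0806 0.055 ]
[0.5309 0.0906 0.115 ]
[0.5028 0.0862 0.055 ]
[0.508  0.0739 0.055 ]
```

Run:
```python
from h import *
inc([.6467,-.1232,.13],np.radians(-77))
inc([.6467,-.1232,.08],np.radians(-77))
```

```text
tool d(mm) [120.2   1.1  -6.7] roll 0.0483 now [ 640.  -123.9  250.2] psi deg -74.23
tool d(mm) [170.2   1.1  -6.8] roll 0.0483 now [ 640.  -123.9  250.2] psi deg -74.23
```

Emit:
send_rows:
  increments:
    - [0.3,0.03,0,-0.002,0.02]
    - [0.0,0.06,0.001,-0.004,0.048]
    - [0.0,0.09,0.001,-0.007,0.048]
    - [0.0,0.12,0.001,-0.007,0.048]
    - [0.0,0.12,0.001,-0.007,0.048]

```text
time: 2.23
tool_pos: [0.6424, -0.1231, 0.1225]
ee_rot: [-0.467, 1.557, 2.9]
wrist_force: [-1.0, -0.6, -1.2]
width: 0.0642
```

Run:
```python
from h import *
s=snap('wrist','w2')
inc([.6467,-.1232,.08],np.radians(-77))
```

```text
tool d(mm) [46.2  0.6 -3. ] roll -0.0016 now [ 644.1 -123.3  126.2] psi deg -77.09
```

View pics/w2.png

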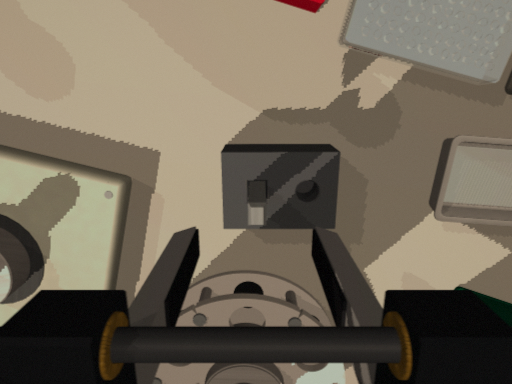

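Emit:
send_rows:
  increments:
    - [0.0,0.025,0,-0.001,0]
    - [0.0,0.048,0,-0.001,0]
    - [0.0,0.048,0,-0.001,0]
    - [0.0,0.048,0,-0.001,0]

```text
time: 2.62
tool_pos: [0.6484, -0.123, 0.0839]
ee_rot: [2.249, 1.57, -0.666]
wrist_force: [-0.0, -0.1, 0.2]
width: 0.0468
```

Run:
```python
from h import *
s=snap('wrist','w3')
inc([.6467,-.1232,.08],np.radians(-77))
i=s['image'][:,:,::-1]
cv2.imwrite('pics/w3a.png',cv2.resize(i[150:290,180:340],None,fx=5,fy=4.2,interpolation=cv2.INTER_CUBIC))
```

```text
tool d(mm) [ 5.3 -0.5  2.7] roll -0.0001 now [ 649.4 -123.1   85.3] psi deg -77.0
```

View pics/w3a.png

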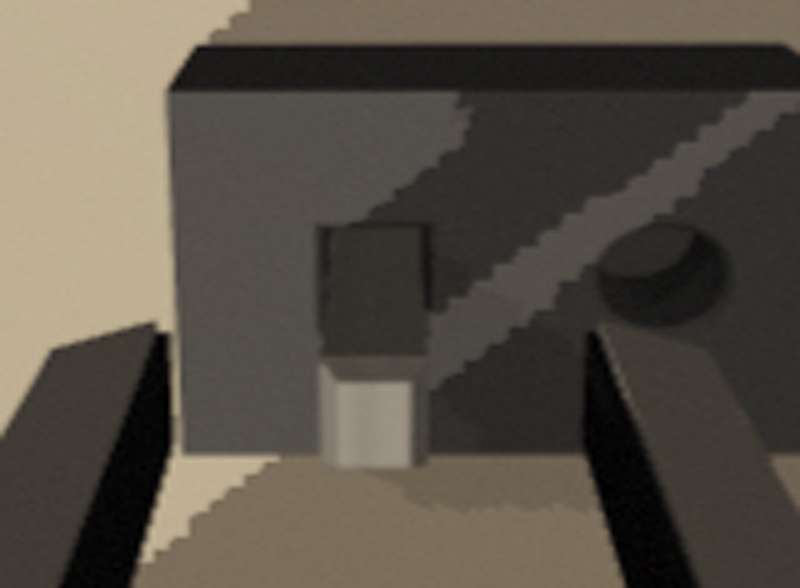

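Run:
```python
from h import *
s=snap('wrist')
c=np.array([onz(s,180+u/5-.4,150+v/4.2-.4,.094) for u,v in((338,380),(410,380),(415,466),(333,466))])
print(c.round(4),c.mean(0).round(4))
inc([c.mean(0)[0],c.mean(0)[1],.08],np.radians(-77))
```

```text
[[ 0.6533 -0.1169  0.094 ]
 [ 0.6551 -0.1245  0.094 ]
 [ 0.6433 -0.1279  0.094 ]
 [ 0.6413 -0.119   0.094 ]] [ 0.6482 -0.1221  0.094 ]
tool d(mm) [ 6.  -1.4  1.5] roll 0.0002 now [ 649.9 -123.1   86. ] psi deg -76.99
```

Emit:
send_rows:
  increments:
    - [0.0,0.006,-0.001,0.002,0]
    - [0.0,0.006,-0.001,0.002,0]
    - [-1,0.006,-0.001,0.002,0]
    - [-1,0.006,-0.001,0.002,0]
    - [-1,0.006,-0.001,0.002,0]

```text
time: 3.13
tool_pos: [0.6465, -0.1216, 0.0769]
ee_rot: [2.498, 1.57, -0.416]
wrist_force: [-0.8, 0.1, 0.2]
width: 0.0302
```

Emit:
send_rows:
  increments:
    - [-1,0,0,0,0]
    - [-1,0,0,0,0]
    - [-1,0,0,0,0]
    - [-1,0,0,0,0]

```text
time: 3.47
tool_pos: [0.6463, -0.1216, 0.0765]
ee_rot: [-2.758, 1.571, 0.612]
wrist_force: [0.5, -0.1, 0.0]
width: 0.012
```

Run:
```python
from h import *
s=snap('wrist','w4')
inc([.6482,-.1221,.08],np.radians(-77))
i=s['image'][:,:,::-1]
cv2.imwrite('pics/w4a.png',cv2.resize(i[150:290,180:340],None,fx=5,fy=4.2,interpolation=cv2.INTER_CUBIC))
```

```text
tool d(mm) [-3.5  0.9 -1.7] roll 0.001 now [ 646.3 -121.6   76.5] psi deg -76.94
```

View pics/w4a.png

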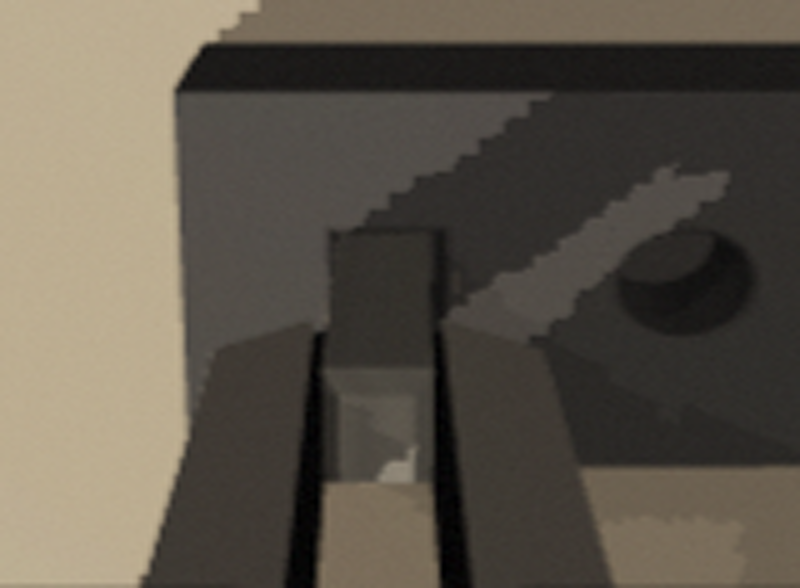

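Emit:
send_rows:
  increments:
    - [-0.5,0,0,0,0]
    - [-0.5,-0.004,0,0,0]
    - [-0.5,-0.004,0,0,0]
    - [-0.5,-0.004,0,0,0]
    - [-1,-0.004,0,0,0]

```text
time: 3.93
tool_pos: [0.6464, -0.1216, 0.0807]
ee_rot: [2.426, 1.57, -0.488]
wrist_force: [0.0, -0.1, 0.0]
width: 0.0196
```

Emit:
send_rows:
  increments:
    - [-1,0,0,0,0]
    - [-1,0,0,0,0]
    - [-1,0,0,0,0]
    - [-1,0,0,0,0]

```text
time: 4.27
tool_pos: [0.6463, -0.1216, 0.0805]
ee_rot: [1.427, 1.571, -1.487]
wrist_force: [-0.3, -0.2, 0.3]
width: 0.0114
```

Emit:
send_rows:
  increments:
    - [-1,-0.02,0,0,0]
    - [-1,-0.05,0,0,0]
    - [-1,-0.09,0,0,0]
    - [-1,-0.13,0,0,0]
    - [-1,-0.16,0,0,0]

```text
time: 4.68
tool_pos: [0.6466, -0.1216, 0.2439]
ee_rot: [2.654, 1.568, -0.26]
wrist_force: [0.4, 0.4, -1.2]
width: 0.0118
```

Emit:
send_rows:
  increments:
    - [-1,0,0,0,0]
    - [-1,0,0,0,0]

```text
time: 4.85
tool_pos: [0.6473, -0.1218, 0.2435]
ee_rot: [2.64, 1.565, -0.274]
wrist_force: [0.3, 0.4, -1.4]
width: 0.0116
```

Run:
```python
from h import *
s=snap('wrist','w5');p,R,ps=pose();print(p,R.round(4))
i=s['image'][:,:,::-1]
cv2.imwrite('pics/w5a.png',cv2.resize(i[100:290,180:340],None,fx=4,fy=3,interpolation=cv2.INTER_CUBIC))
for dz in(0,.0135,-.0665):
  for a in(-6,6):
    for b in (-8,8): print(dz,a,b,proj(s,p+R@[-dz,a/1000,b/1000]).round(1))
t=snap('side','s5')
cv2.imwrite('pics/s5a.png',cv2.resize(t['image'][100:330,200:400,::-1],None,fx=3,fy=2.5,interpolation=cv2.INTER_CUBIC))
```

```text
[ 0.64629618 -0.1215583   0.24036939] [[ 3.000e-04  2.258e-01 -9.742e-01]
 [-1.000e-04 -9.742e-01 -2.258e-01]
 [-1.000e+00  1.000e-04 -2.000e-04]]
0 -6 -8 [245.4 228.7]
0 -6 8 [245.6 254.1]
0 6 -8 [266.3 228.7]
0 6 8 [266.  254.1]
0.0135 -6 -8 [244.7 238.2]
0.0135 -6 8 [245.  265.1]
0.0135 6 -8 [267.1 238.2]
0.0135 6 8 [266.8 265.1]
-0.0665 -6 -8 [247.6 195.8]
-0.0665 -6 8 [247.7 215.6]
-0.0665 6 -8 [263.3 195.8]
-0.0665 6 8 [263.2 215.6]
```

View pics/w5a.png

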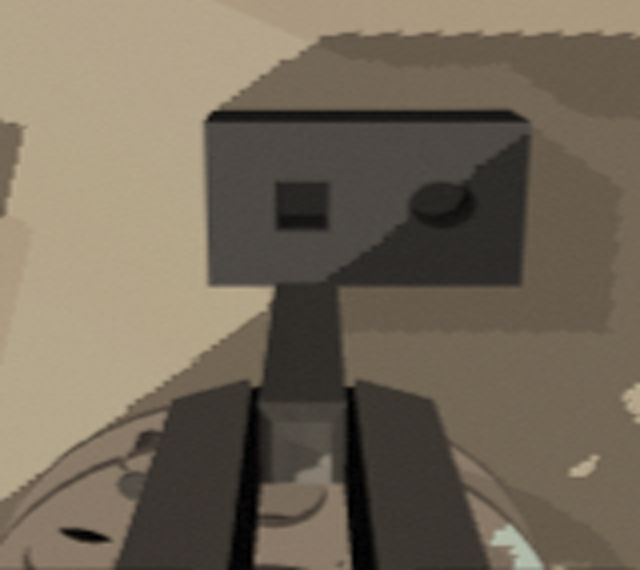

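View pics/s5a.png

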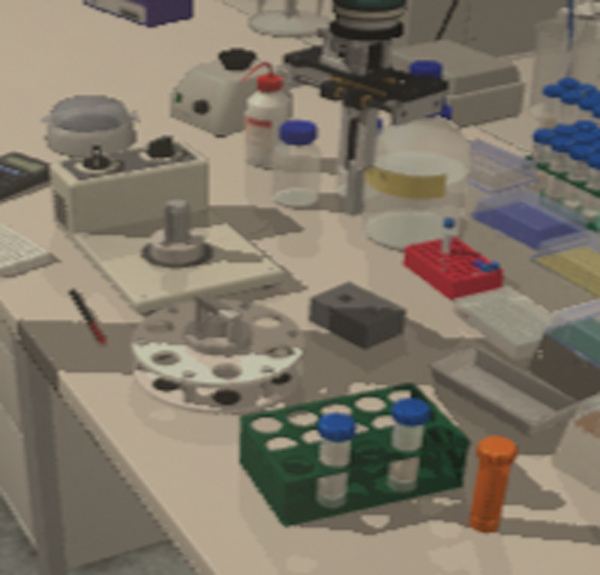

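Run:
```python
from h import *
inc([.455,.059,.2],np.radians(-67))
```

```text
tool d(mm) [  39.2 -218.7  144.9] roll -0.1736 now [ 645.6 -121.4  238.4] psi deg -76.95
```

Emit:
send_rows:
  increments:
    - [-1,0.005,-0.031,0.02,-0.03]
    - [-1,0.01,-0.062,0.041,-0.06]
    - [-1,0.015,-0.094,0.062,-0.09]
    - [-1,0.02,-0.125,0.083,-0.12]
    - [-1,0.025,-0.156,0.104,-0.15]

```text
time: 5.37
tool_pos: [0.5068, 0.008, 0.2115]
ee_rot: [-0.494, 1.564, 3.026]
wrist_force: [-0.1, -0.1, -0.9]
width: 0.0116
```

Emit:
send_rows:
  increments:
    - [-1,0.007,-0.04,0.02,-0.024]
    - [-1,0.014,-0.075,0.018,-0.024]
    - [-1,0.014,-0.075,0.018,-0.024]
    - [-1,0.014,-0.075,0.018,-0.024]

```text
time: 5.7
tool_pos: [0.463, 0.0713, 0.1986]
ee_rot: [-0.312, 1.566, -3.048]
wrist_force: [-0.4, -0.1, -0.9]
width: 0.0118
```

Run:
```python
from h import *
s=snap('wrist','w6')
inc([.455,.059,.2],np.radians(-67))
i=s['image'][:,:,::-1]
cv2.imwrite('pics/w6a.png',cv2.resize(i[40:160,180:340],None,fx=5,fy=5,interpolation=cv2.INTER_CUBIC))
```

```text
tool d(mm) [-0.8  6.8 12.8] roll 0.002 now [464.1  70.3 199.2] psi deg -66.89
```

View pics/w6.png

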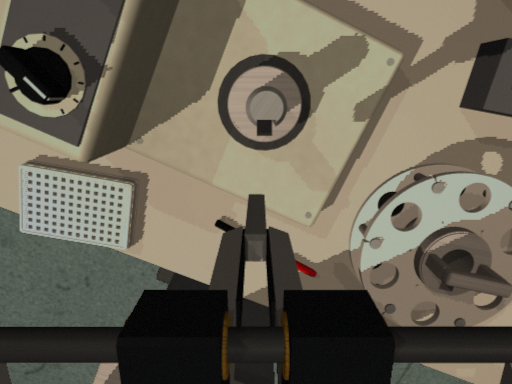

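View pics/w6a.png

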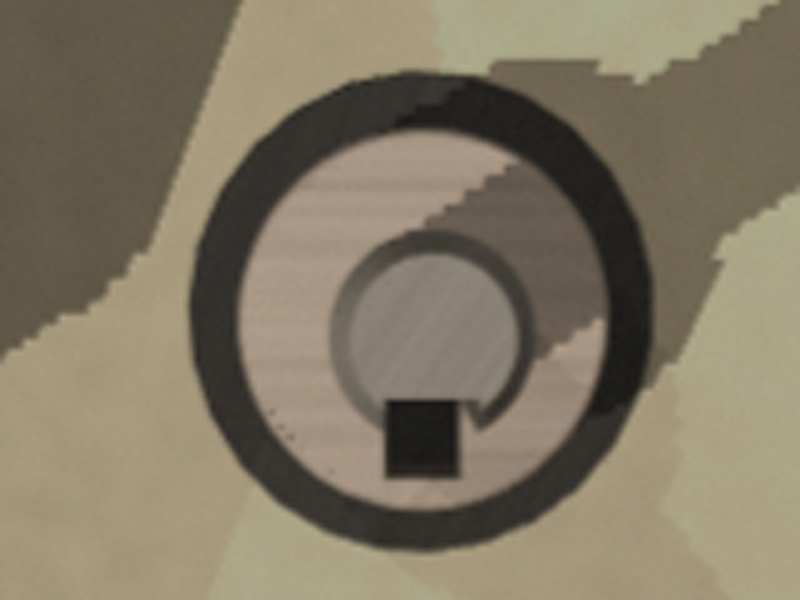

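Run:
```python
from h import *
s=snap('wrist')
p,R,ps=pose()
def P(u,v,z):
    w=onz(s,180+(u+.5)/5-.5,40+(v+.5)/5-.5,z);return w
def L(n,w): d=R.T@(w-p);print(n,w.round(4),'tool mm',(d*1000).round(1))
i=s['image']
cc=P(423,320,.055);L('collar',cc);L('colL',P(238,320,.055));L('colR',P(608,320,.055));L('colT',P(423,127,.055));L('colB',P(423,512,.055))
L('outL',P(386,478,.055));L('outR',P(460,478,.055))
L('inL',P(386,400,.115));L('inR',P(460,400,.115))
L('tipc',P(434,340,.115));L('tipT',P(434,252,.115));L('tipL',P(348,340,.115));L('tipR',P(520,340,.115))
a=P(386,478,.055);b=P(460,478,.055);d=b-a;print(np.degrees(np.arctan2(d[1],d[0])),np.degrees(ps))
m=(a+b)/2;d=m-cc;print('slot dir',np.degrees(np.arctan2(d[1],d[0])),np.linalg.norm(d))
```

```text
collar [0.5334 0.0919 0.055 ] tool mm [144.6   6.4 -72.2]
colL [0.5201 0.1231 0.055 ] tool mm [144.6 -27.6 -72.2]
colR [0.5468 0.0607 0.055 ] tool mm [144.6  40.3 -72.3]
colT [0.5639 0.1052 0.055 ] tool mm [ 144.5    6.  -105.5]
colB [0.5012 0.0778 0.055 ] tool mm [144.7   6.7 -37. ]
outL [0.5043 0.0868 0.055 ] tool mm [144.7  -0.3 -43.4]
outR [0.5098 0.074  0.055 ] tool mm [144.7  13.6 -43.5]
inL [0.5217 0.0945 0.115 ] tool mm [ 84.6  -0.6 -62.2]
inR [0.5261 0.0842 0.115 ] tool mm [ 84.6  10.6 -62.3]
tipc [0.5326 0.0914 0.115 ] tool mm [ 84.6   6.5 -71.1]
tipT [0.5442 0.0964 0.115 ] tool mm [ 84.6   6.4 -83.7]
tipL [0.5275 0.1032 0.115 ] tool mm [ 84.6  -6.4 -71. ]
tipR [0.5377 0.0795 0.115 ] tool mm [ 84.6  19.4 -71.1]
-66.83521785039892 -66.97009848719492
slot dir -156.41070272874495 0.028801166671950127
```

Run:
```python
from h import *
s=snap('wrist');p,R,ps=pose()
i=s['image'][:,:,::-1]
cv2.imwrite('pics/w6b.png',cv2.resize(i[185:285,210:300],None,fx=6,fy=6,interpolation=cv2.INTER_CUBIC))
for dz,a,b in((.0665,-6,-8),(.0665,6,-8),(.0665,0,0),(-.0125,-6,-8),(-.0125,6,-8),(-.0135,-5,7),(-.0135,5,7)):
    u=proj(s,p+R@[dz,a/1000,b/1000]);print(dz,a,b,((u-[210,185]+.5)*6).round(0))
```

```text
0.0665 -6 -8 [237.  65.]
0.0665 6 -8 [333.  65.]
0.0665 0 0 [285. 126.]
-0.0125 -6 -8 [222. 324.]
-0.0125 6 -8 [358. 324.]
-0.0135 -5 7 [233. 483.]
-0.0135 5 7 [345. 483.]
```

View pics/w6b.png

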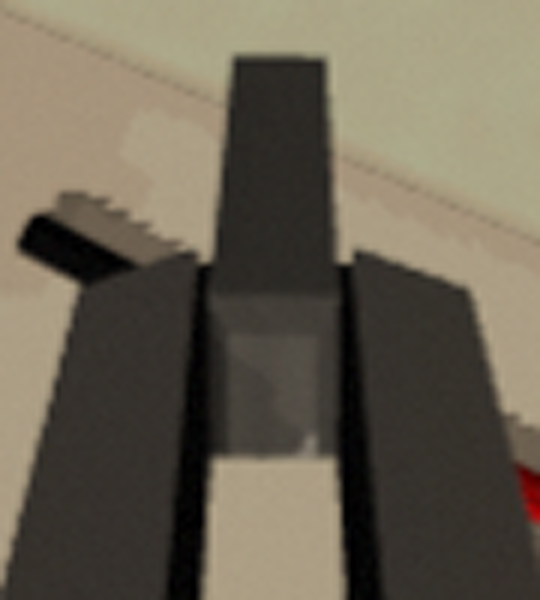

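Emit:
send_rows:
  increments:
    - [-1,0,0.0035,-0.025,0]
    - [-1,0,0.0075,-0.0515,0]
    - [-1,0.008,0.0075,-0.0515,0]
    - [-1,0.008,0.0075,-0.0515,0]
    - [-1,0.008,0.0075,-0.0515,0]

```text
time: 6.27
tool_pos: [0.5152, 0.0821, 0.192]
ee_rot: [-0.244, 1.567, -2.986]
wrist_force: [0.1, -0.9, -0.6]
width: 0.0118
```

Emit:
send_rows:
  increments:
    - [-1,0,0,0,0]
    - [-1,0,0,0,0]
    - [-1,0,0,0,0]

```text
time: 6.52
tool_pos: [0.5155, 0.0829, 0.1941]
ee_rot: [2.652, 1.57, -0.089]
wrist_force: [0.1, -0.3, -0.5]
width: 0.0115
```

Run:
```python
from h import *
print(pose())
s=snap('wrist');p,R,ps=pose();print(p)
i=s['image'][:,:,::-1]
cv2.imwrite('pics/w7.png',cv2.resize(i[120:290,180:340],None,fx=5,fy=3.5,interpolation=cv2.INTER_CUBIC))
```

```text
(array([0.5154696 , 0.08288471, 0.19412554]), array([[ 1.06854156e-03,  3.90638308e-01, -9.20543628e-01],
       [-9.50663976e-05, -9.20544109e-01, -3.90638623e-01],
       [-9.99999425e-01,  5.04926368e-04, -9.46503058e-04]]), np.float64(-1.1694713792364007))
[0.51551061 0.08300173 0.19412851]
```

View pics/w7.png

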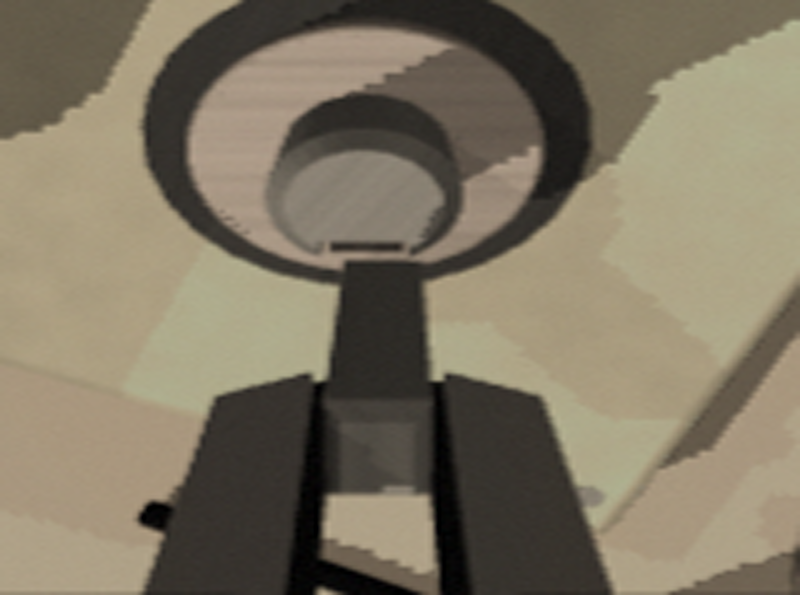

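Run:
```python
from h import *
s=snap('wrist');p,R,ps=pose();print(p,ps)
i=s['image'][:,:,::-1]
cv2.imwrite('pics/w7b.png',cv2.resize(i[145:205,210:300],None,fx=8,fy=8,interpolation=cv2.INTER_CUBIC))
def L(u,v,z): print((u,v),(R.T@(onz(s,u,v,z)-p)*1000).round(2))
L(256.1,194.5,.1275);L(253.1,190.2,.115)
```

```text
[0.51551767 0.08308494 0.19409377] -1.1691608397217519
(256.1, 194.5) [ 6.66e+01 -6.00e-02 -8.76e+00]
(253.1, 190.2) [79.1  -2.38 -8.58]
```

View pics/w7b.png

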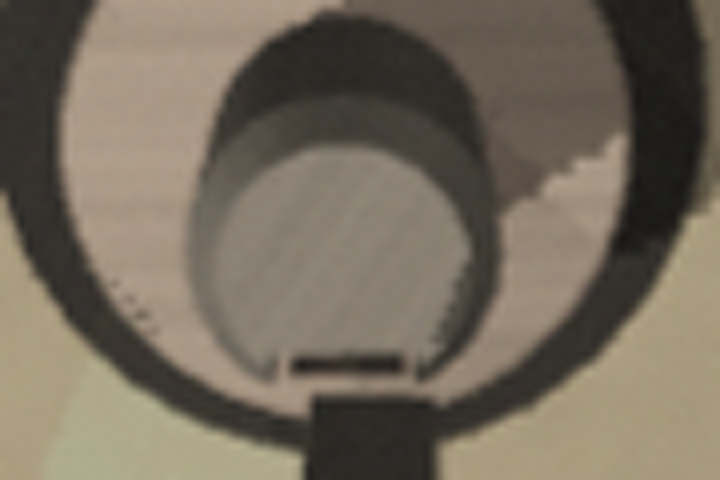

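Run:
```python
from h import *
s=snap('wrist');p,R,ps=pose();print(p,ps)
def L(U,V,z):
    u=210+(U+.5)/8-.5;v=145+(V+.5)/8-.5
    print((U,V),(R.T@(onz(s,u,v,z)-p)*1000).round(2))
L(312,398,.1276);L(434,398,.1276);
L(290,352,.115);L(406,352,.115)
L(290,375,.055);L(404,375,.055)
L(340,143,.115)
L(214,250,.115);L(472,250,.115)
L(60,120,.055);L(632,120,.055)
L(188,250,.107);L(500,250,.107)
```

```text
[0.51554859 0.08312888 0.19397776] -1.1691128552293195
(312, 398) [66.38 -5.75 -8.97]
(434, 398) [66.39  5.7  -8.98]
(290, 352) [78.98 -8.15 -9.95]
(406, 352) [78.99  3.25 -9.95]
(290, 375) [138.97  -9.86   9.66]
(404, 375) [138.97   3.98   9.65]
(340, 143) [ 79.   -3.2 -30.8]
(214, 250) [ 78.99 -15.46 -20.23]
(472, 250) [ 79.     9.62 -20.25]
(60, 120) [138.98 -36.83 -21.68]
(632, 120) [139.01  30.78 -21.73]
(188, 250) [ 86.98 -18.52 -18.32]
(500, 250) [ 87.    12.75 -18.34]
```

Emit:
send_rows:
  increments:
    - [-1,0.0,-0.0028,0.0015,0]
    - [-1,0.004,-0.0028,0.0015,0]
    - [-1,0.008,-0.0028,0.0015,0]
    - [-1,0.008,-0.0028,0.0015,0]
    - [-1,0.008,-0.0028,0.0015,0]

```text
time: 7.08
tool_pos: [0.5128, 0.0852, 0.1847]
ee_rot: [-0.252, 1.569, -2.992]
wrist_force: [-0.3, 1.1, -1.0]
width: 0.0118
```

Emit:
send_rows:
  increments:
    - [-1,0,0,0,0]
    - [-1,0,0,0,0]
    - [-1,0,0,0,0]

```text
time: 7.33
tool_pos: [0.5133, 0.0852, 0.1856]
ee_rot: [2.5, 1.571, -0.24]
wrist_force: [0.2, -0.3, -0.6]
width: 0.0115
```

Run:
```python
from h import *
s=snap('wrist');p,R,ps=pose();print(p,ps)
i=s['image'][:,:,::-1]
cv2.imwrite('pics/w8.png',cv2.resize(i[145:205,210:300],None,fx=8,fy=8,interpolation=cv2.INTER_CUBIC))
```

```text
[0.51333744 0.08519122 0.18557362] -1.1690007723905271
```

View pics/w8.png

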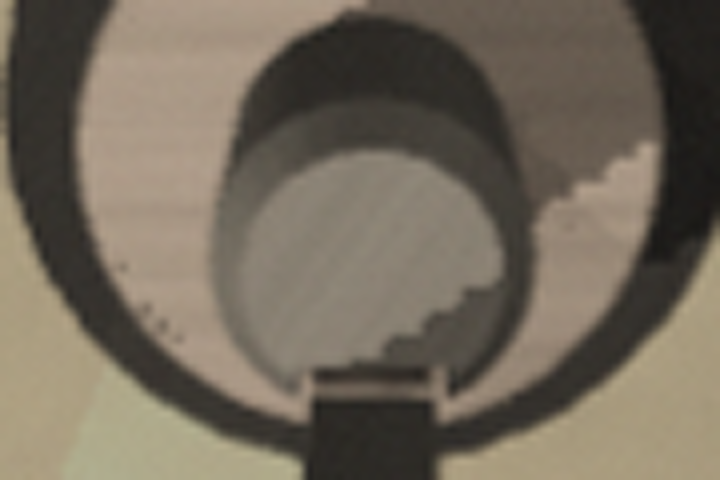

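Run:
```python
from h import *
s=snap('wrist');p,R,ps=pose();print(p,ps)
def L(U,V,z):
    u=210+(U+.5)/8-.5;v=145+(V+.5)/8-.5
    print((U,V),(R.T@(onz(s,u,v,z)-p)*1000).round(2))
L(311,398,.119);L(435,398,.119);
L(312,370,.115);L(433,370,.115)
L(372,148,.115)
L(213,265,.107);L(533,265,.107);L(75,130,.055);L(664,130,.055)
```

```text
[0.51332651 0.08517535 0.18559201] -1.1690417261942967
(311, 398) [66.59 -5.89 -8.98]
(435, 398) [66.6   5.77 -8.98]
(312, 370) [ 70.59  -5.86 -10.57]
(433, 370) [ 70.6    5.66 -10.58]
(372, 148) [ 70.6   -0.18 -32.05]
(213, 265) [ 78.59 -15.59 -18.89]
(533, 265) [ 78.6   15.51 -18.91]
(75, 130) [130.59 -34.21 -22.15]
(664, 130) [130.6   33.62 -22.2 ]
```

Emit:
send_rows:
  increments:
    - [-1,0.006,0,0,0]
    - [-1,0.012,0,0,0]
    - [-1,0.018,0,0,0]
    - [-1,0.024,0,0,0]
    - [-1,0.03,0,0,0]

```text
time: 7.85
tool_pos: [0.5129, 0.0852, 0.1543]
ee_rot: [-0.243, 1.57, -2.983]
wrist_force: [1.1, -0.5, -1.0]
width: 0.0113
```

Run:
```python
from h import *
s=snap('wrist','w9');p,R,ps=pose();print(p,ps,robot.get_obs()['wrist_force'],robot.get_obs()['wrist_torque'])
i=s['image'][:,:,::-1]
cv2.imwrite('pics/w9.png',cv2.resize(i[125:290,180:330],None,fx=5,fy=3.5,interpolation=cv2.INTER_CUBIC))
```

```text
[0.51214001 0.08511324 0.15291945] -1.1690230083382616 [-0.39278747 -0.01580591 -1.40999243] [-0.03349577 -0.03272617 -0.0332524 ]
```

View pics/w9.png

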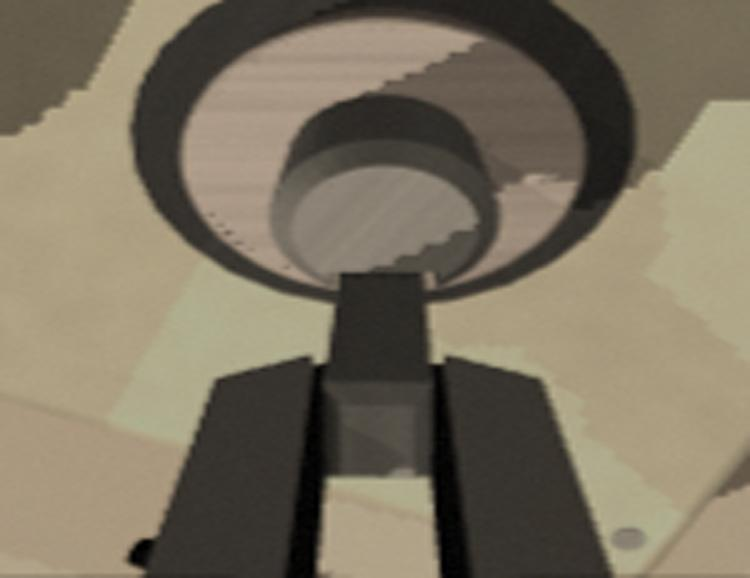

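Emit:
send_rows:
  increments:
    - [-1,0.006,0,0,0]
    - [-1,0.012,0,0,0]
    - [-1,0.018,0,0,0]
    - [-1,0.024,0,0,0]
    - [-1,0.024,0,0,0]

```text
time: 8.32
tool_pos: [0.5123, 0.0851, 0.1296]
ee_rot: [-0.308, 1.568, -3.048]
wrist_force: [-0.3, -0.1, -0.6]
width: 0.0119
```

Run:
```python
from h import *
s=snap('wrist','w9');p,R,ps=pose();print(p,ps,robot.get_obs()['wrist_force'],robot.get_obs()['wrist_torque'])
i=s['image'][:,:,::-1]
cv2.imwrite('pics/w10.png',cv2.resize(i[125:290,180:330],None,fx=5,fy=3.5,interpolation=cv2.INTER_CUBIC))
```

```text
[0.51259479 0.08515034 0.13037318] -1.1690157732085558 [ 0.9115588   0.85248348 -0.38899178] [ 0.00374376 -0.00555789  0.01520181]
```

View pics/w10.png

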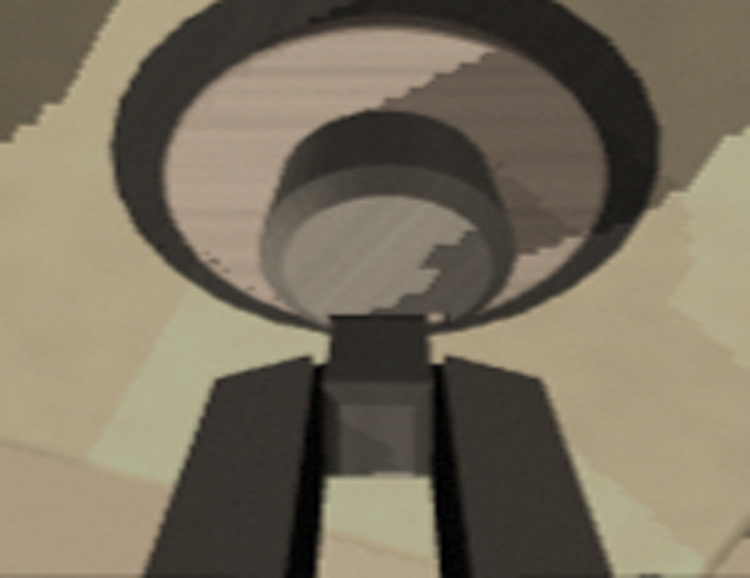

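Emit:
send_rows:
  increments:
    - [-1,0.0,0.0005,0,0]
    - [-1,0.004,0.0005,0,0]
    - [-1,0.008,0.0005,0,0]
    - [-1,0.0125,0.0005,0,0]
    - [-1,0.0125,0.0005,0,0]

```text
time: 8.78
tool_pos: [0.5127, 0.0847, 0.1177]
ee_rot: [-0.292, 1.569, -3.032]
wrist_force: [0.0, 1.0, -2.1]
width: 0.0114
```

Emit:
send_rows:
  increments:
    - [-1,0,0,0,0]
    - [-1,0,0,0,0]

```text
time: 8.95
tool_pos: [0.5134, 0.0847, 0.1189]
ee_rot: [1.145, 1.571, -1.595]
wrist_force: [0.1, 0.3, -0.6]
width: 0.0118
```

Run:
```python
from h import *
s=snap('wrist','w9');p,R,ps=pose();print(p,ps,robot.get_obs()['wrist_force'],robot.get_obs()['wrist_torque'])
i=s['image'][:,:,::-1]
cv2.imwrite('pics/w11.png',cv2.resize(i[125:290,180:330],None,fx=5,fy=3.5,interpolation=cv2.INTER_CUBIC))
```

```text
[0.51353451 0.08476837 0.119096  ] -1.1689603513003046 [-0.17129823  0.89689451 -0.58066804] [-0.01178922 -0.01003009 -0.06384518]
```

View pics/w11.png

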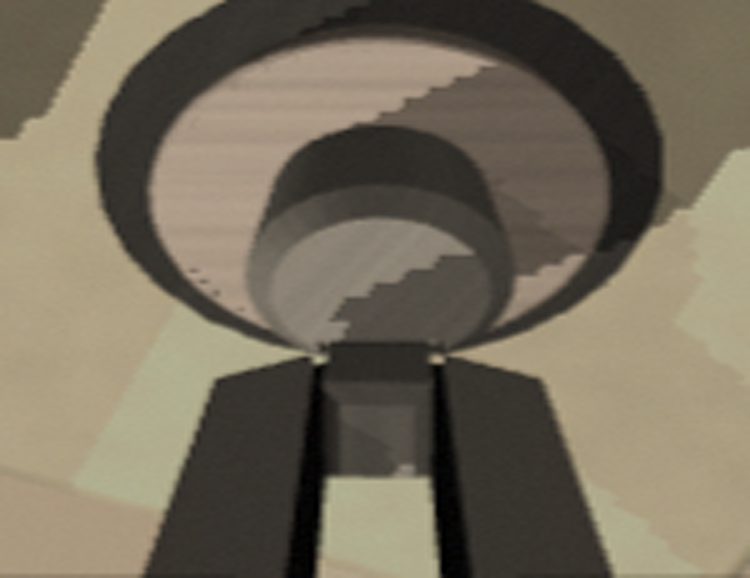

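Emit:
send_rows:
  increments:
    - [-1,0.002,0,0,0]
    - [-1,0.002,0,0,0]
    - [-0.7,0.002,0,0,0]
    - [-0.5,0.002,0,0,0]
    - [-0.5,0.002,0,0,0]

```text
time: 9.42
tool_pos: [0.5137, 0.0848, 0.1173]
ee_rot: [2.652, 1.57, -0.087]
wrist_force: [-0.2, 0.1, 0.8]
width: 0.0223
```

Run:
```python
from h import *
s=snap('wrist','w9');p,R,ps=pose();print(p,ps,robot.get_obs()['wrist_force'],robot.get_obs()['width'])
i=s['image'][:,:,::-1]
cv2.imwrite('pics/w12.png',cv2.resize(i[125:290,180:330],None,fx=5,fy=3.5,interpolation=cv2.INTER_CUBIC))
```

```text
[0.51362149 0.08471756 0.11729472] -1.1690005142759614 [-0.93205382 -0.59355037 -0.56292758] 0.02344381338959851
```

View pics/w12.png

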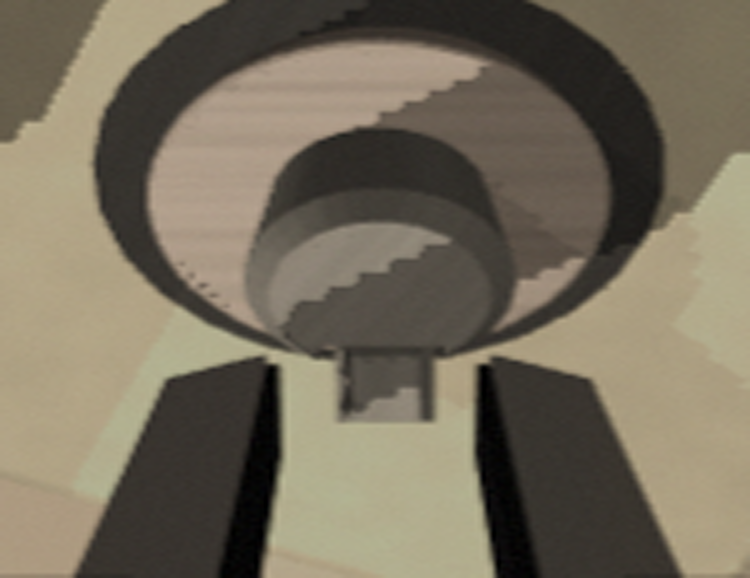

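Emit:
send_rows:
  increments:
    - [-0.5,-0.01,0,0,0]
    - [-0.5,-0.04,0,0,0]
    - [-0.5,-0.08,0,0.03,0]
    - [-0.5,-0.12,0,0.06,0]
    - [0,-0.12,0,0.08,0]

```text
time: 9.88
tool_pos: [0.4412, 0.0533, 0.2428]
ee_rot: [2.725, 1.562, -0.014]
wrist_force: [-0.2, 0.0, 0.3]
width: 0.0271
```

Emit:
send_rows:
  increments:
    - [0,0,0,0,0]
    - [0,0,0,0,0]

```text
time: 10.05
tool_pos: [0.4402, 0.0532, 0.2397]
ee_rot: [2.741, 1.565, -0.0]
wrist_force: [0.1, 0.6, 0.3]
width: 0.0402
```

Run:
```python
from h import *
s=snap('wrist','w13');p,R,ps=pose();print(p,ps)
i=s['image'][:,:,::-1]
cv2.imwrite('pics/w13a.png',cv2.resize(i[40:160,180:340],None,fx=5,fy=5,interpolation=cv2.INTER_CUBIC))
t=snap('side','s13')
cv2.imwrite('pics/s13a.png',cv2.resize(t['image'][140:330,200:400,::-1],None,fx=3,fy=3,interpolation=cv2.INTER_CUBIC))
```

```text
[0.44005286 0.05346139 0.23779411] -1.1693963700382424
```

View pics/w13a.png

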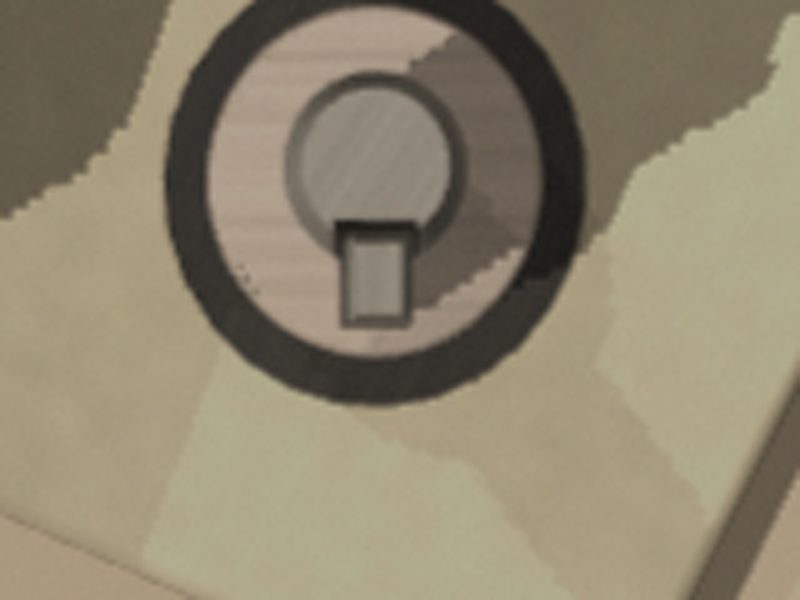

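View pics/w13.png

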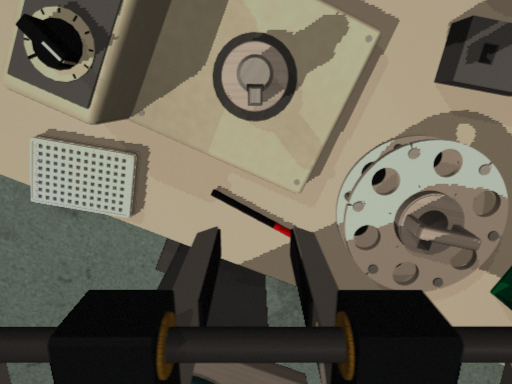

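Run:
```python
import cv2
i=cv2.imread('pics/s13.png')
cv2.imwrite('pics/s13b.png',cv2.resize(i[195:245,235:285],None,fx=12,fy=12,interpolation=cv2.INTER_CUBIC))
```

```text
(no output)
```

View pics/s13b.png

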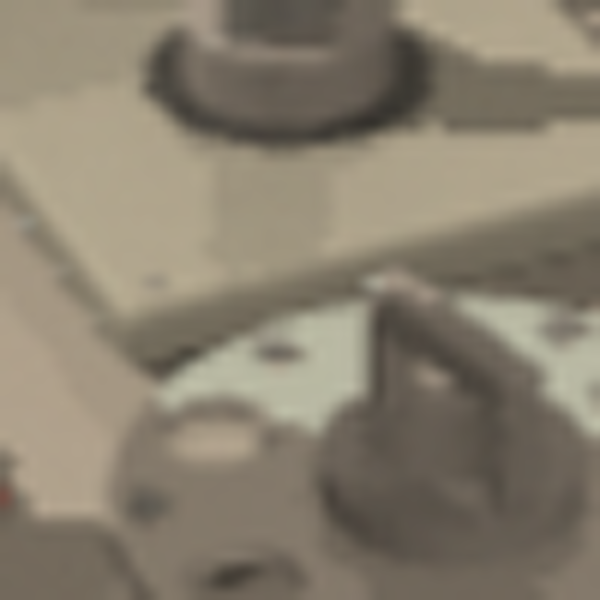

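View pics/s13a.png

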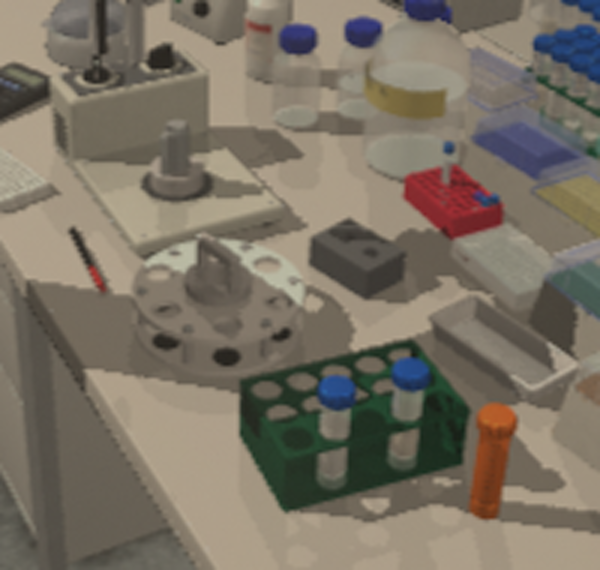

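Run:
```python
from h import *
inc([.38,-.18,.24])
```

```text
tool d(mm) [ -3.5 191.6 146.5] roll 0 now [439.9  53.6 236.6] psi deg -66.98
```

Emit:
send_rows:
  increments:
    - [0,-0.001,0.032,0.024,0]
    - [0,-0.001,0.064,0.048,0]
    - [0,-0.002,0.096,0.073,0]
    - [0,-0.003,0.128,0.098,0]
    - [0,-0.003,0.16,0.122,0]

```text
time: 10.57
tool_pos: [0.3896, -0.1427, 0.2384]
ee_rot: [-0.92, 1.568, 2.624]
wrist_force: [0.8, -0.4, 0.2]
width: 0.0473
```

Emit:
send_rows:
  increments:
    - [0,0,0.032,0.024,0]
    - [0,0,0.032,0.024,0]
    - [0,0,0.032,0.024,0]
    - [0,0,0.032,0.024,0]

```text
time: 10.9
tool_pos: [0.3807, -0.1798, 0.2386]
ee_rot: [-1.236, 1.567, 2.308]
wrist_force: [0.9, 0.9, 0.6]
width: 0.047
```

Run:
```python
from h import *
s=snap('wrist','w14');p,R,ps=pose();print(p,ps)
i=s['image'][:,:,::-1]
cv2.imwrite('pics/w14a.png',cv2.resize(i[0:200,140:400],None,fx=3,fy=3,interpolation=cv2.INTER_CUBIC))
```

```text
[ 0.38093903 -0.17928388  0.23895391] -1.1674661346294546
```

View pics/w14a.png

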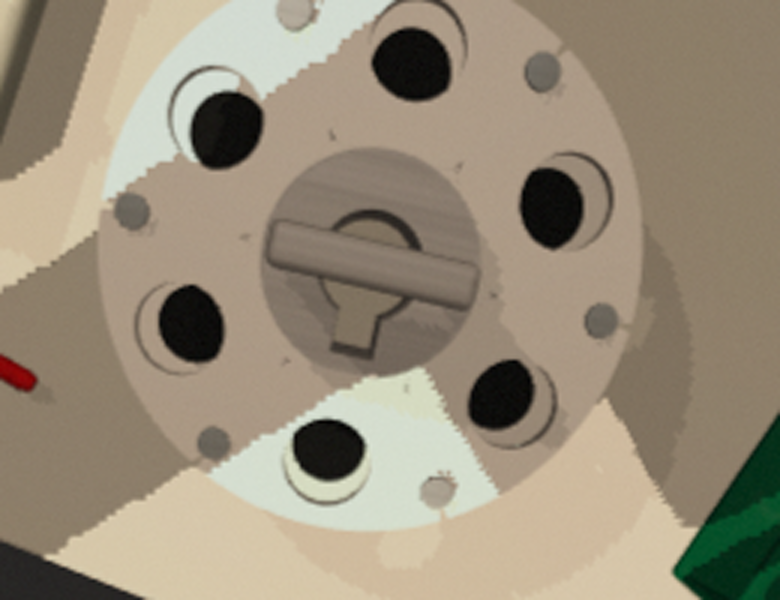

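Run:
```python
from h import *
s=snap('wrist');p,R,ps=pose();print(p,ps)
def P(U,V,z): return onz(s,140+(U+.5)/3-.5,(V+.5)/3-.5,z)
c=np.array([P(*q,.102) for q in((277,220),(481,270),(471,308),(268,263))]);print(c.round(4),c.mean(0).round(4),np.linalg.norm(np.diff(c,axis=0),axis=1))
d=c[1]-c[0]+c[2]-c[3];a=np.degrees(np.arctan2(d[1],d[0]));print('bar',a)
w=[P(*q,.048) for q in((419,42),(566,202),(512,402),(328,460),(178,328),(210,112))]
w=np.array(w);print(w.round(4),w.mean(0).round(4))
for k in range(6):
    d=w[k]-w.mean(0);print(np.degrees(np.arctan2(d[1],d[0])).round(1),np.linalg.norm(d).round(4))
k=P(353,350,.062);d=k-w.mean(0);print('keyway',np.degrees(np.arctan2(d[1],d[0])),np.linalg.norm(d))
```

```text
[ 0.38105697 -0.17899391  0.23926999] -1.1664845798357415
[[ 0.4634 -0.1207  0.102 ]
 [ 0.4742 -0.1814  0.102 ]
 [ 0.4632 -0.1833  0.102 ]
 [ 0.4512 -0.1228  0.102 ]] [ 0.463  -0.1521  0.102 ] [0.06168499 0.01117388 0.06173132]
bar -79.40518214487939
[[ 0.5339 -0.1383  0.048 ]
 [ 0.5087 -0.2045  0.048 ]
 [ 0.4406 -0.217   0.048 ]
 [ 0.3953 -0.1644  0.048 ]
 [ 0.4176 -0.0977  0.048 ]
 [ 0.4874 -0.083   0.048 ]] [ 0.4639 -0.1508  0.048 ]
10.2 0.0711
-50.2 0.0699
-109.4 0.0701
-168.8 0.07
131.1 0.0704
70.9 0.0718
keyway -167.77153690560263 0.0320575063820825
```

Run:
```python
from h import *
inc([.461,-.1506,.2],np.radians(10.6))
```

```text
tool d(mm) [ 39.2   5.4 -84.7] roll -1.3515 now [ 381.1 -179.   239.3] psi deg -66.83
```

Emit:
send_rows:
  increments:
    - [0,0,0.001,-0.017,-0.12]
    - [0,0,0.002,-0.034,-0.24]
    - [0,0.0,0.003,-0.05,-0.36]
    - [0,0,0.004,-0.068,-0.48]
    - [0,0,0.005,-0.085,-0.6]

```text
time: 11.42
tool_pos: [0.4621, -0.1492, 0.2399]
ee_rot: [3.02, 1.571, 0.89]
wrist_force: [-0.1, 0.5, 0.4]
width: 0.0472
```

Emit:
send_rows:
  increments:
    - [0,0.008,0,0,-0.12]
    - [0,0.016,0,0,-0.24]
    - [0,0.024,0,0,-0.36]
    - [0,0.032,0,0,-0.48]
    - [0,0.039,0,0,-0.6]

```text
time: 11.83
tool_pos: [0.4612, -0.1494, 0.2003]
ee_rot: [-2.405, 1.57, 2.348]
wrist_force: [-0.1, 0.2, 0.3]
width: 0.0469
```

Emit:
send_rows:
  increments:
    - [0,0,0,0,-0.12]
    - [0,0,0,0,-0.15]
    - [0,0,0,0,-0.15]
    - [0,0,0,0,-0.15]
    - [0,0,0,0,-0.15]

```text
time: 12.25
tool_pos: [0.4611, -0.1506, 0.2011]
ee_rot: [1.126, 1.571, -0.263]
wrist_force: [0.1, 0.3, 0.3]
width: 0.0468
```

Run:
```python
from h import *
inc([.461,-.1506,.2],np.radians(10.6))
s=snap('wrist','w15');print(robot.get_obs()['joint_positions'].round(2))
```

```text
tool d(mm) [ 1.1 -0.1 -0.1] roll -0.0027 now [ 461.1 -150.6  201.1] psi deg 10.44
[-0.43 -0.06  1.53  0.    1.67 -0.62]
```

View pics/w15.png

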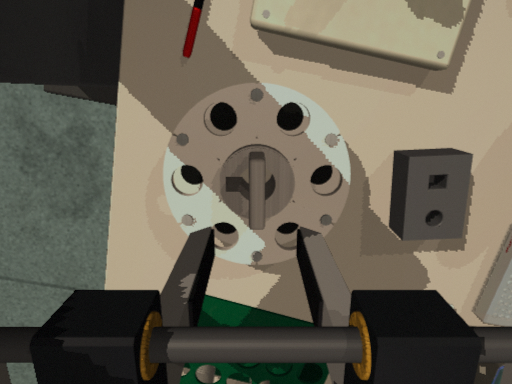

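Run:
```python
from h import *
s=snap('wrist');p,R,ps=pose()
i=s['image'][:,:,::-1]
cv2.imwrite('pics/w15a.png',cv2.resize(i[80:270,160:360],None,fx=4,fy=3.1,interpolation=cv2.INTER_CUBIC))
```

```text
(no output)
```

View pics/w15a.png

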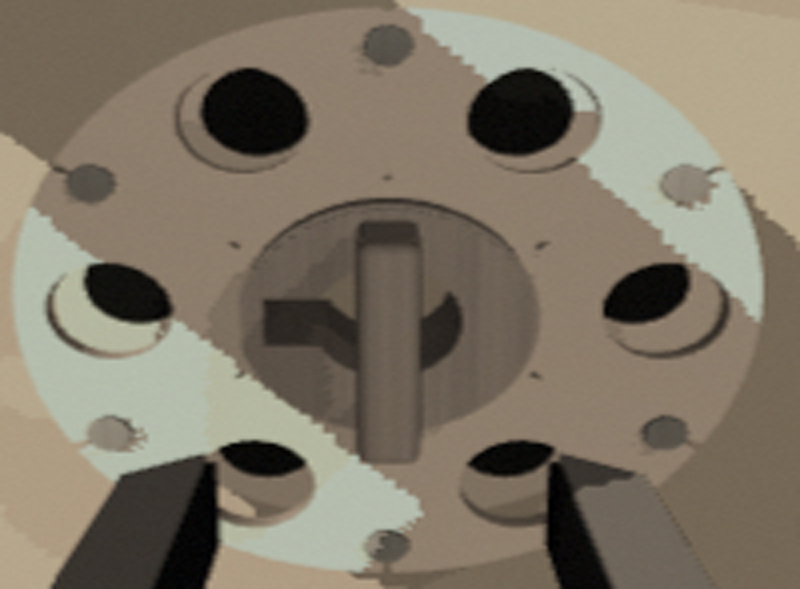

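Run:
```python
from h import *
s=snap('wrist');p,R,ps=pose()
def L(n,U,V,z):
    w=onz(s,160+(U+.5)/4-.5,80+(V+.5)/3.1-.5,z);d=(R.T@(w-p)*1000).round(1);print(n,d);return d
L('bar far',389,242,.102);L('bar near',388,462,.102)
L('hub L',241,318,.062);L('hub R',540,318,.062);L('hubT',390,202,.062)
a=[L('w',*q,.048) for q in((242,120),(535,120),(666,308),(510,482),(265,482),(110,308))]
print(np.mean(a,0))
```

```text
bar far [ 99.1   1.8 -31.5]
bar near [99.1  1.7 31.4]
hub L [139.1 -33.6  -0.2]
hub R [139.1  38.5  -0.3]
hubT [139.1   2.2 -36.4]
w [153.1 -33.  -59.6]
w [153.1  36.9 -59.6]
w [153.1  71.7   0. ]
w [153.1  34.2  61. ]
w [153.1 -30.3  61. ]
w [ 1.531e+02 -6.780e+01  1.000e-01]
[153.1          1.95         0.48333333]
```

Emit:
send_rows:
  increments:
    - [0,0.03,0,0,0]
    - [0,0.06,0,0,0]
    - [0,0.09,0,0,0]
    - [0,0.115,0,0,0]
    - [0,0.125,0,0,0]

```text
time: 12.82
tool_pos: [0.4582, -0.1506, 0.0719]
ee_rot: [-2.176, 1.564, 2.717]
wrist_force: [-1.5, 0.1, -1.5]
width: 0.0473
```

Emit:
send_rows:
  increments:
    - [0,0,0,0,0]
    - [0,0,0,0,0]
    - [-0.5,0,0,0,0]
    - [-1,0,0,0,0]
    - [-1,0,0,0,0]

```text
time: 13.23
tool_pos: [0.4619, -0.1523, 0.0779]
ee_rot: [0.93, 1.567, -0.46]
wrist_force: [0.2, -0.2, 0.2]
width: 0.0306
```

Emit:
send_rows:
  increments:
    - [-1,0,0,0,0]
    - [-1,0,0,0,0]
    - [-1,0,0,0,0]
    - [-1,0,0,0,0]

```text
time: 13.57
tool_pos: [0.4617, -0.1518, 0.0768]
ee_rot: [1.214, 1.568, -0.175]
wrist_force: [1.5, 0.9, 1.7]
width: 0.0139
```

Run:
```python
from h import *
s=snap('wrist');p,R,ps=pose();print(p,np.degrees(ps))
i=s['image'][:,:,::-1]
cv2.imwrite('pics/w16.png',i)
```

```text
[ 0.46168581 -0.15181985  0.07676173] 10.376190068004117
```

View pics/w16.png

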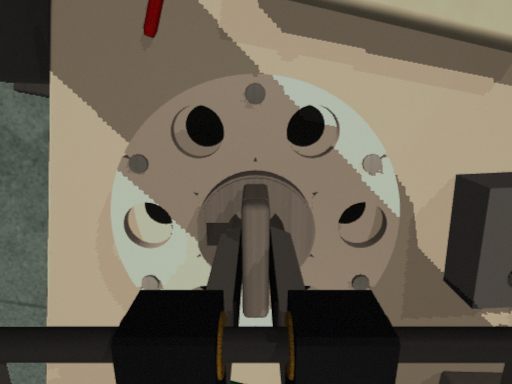

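Run:
```python
from h import *
s=snap('wrist');p,R,ps=pose();print(p)
def L(n,u,v,z):
    w=onz(s,u,v,z);d=(R.T@(w-p)*1000).round(1);print(n,d);return d
L('wL',150,222,.048);L('wR',362,222,.048);L('far wells',199,129,.048);L('fr',312,130,.048);L('barnear',256,316,.102)
L('rimtop',255,74,.048)
```

```text
[ 0.46167237 -0.1518237   0.07674185]
wL [ 28.6 -68.2  -2.1]
wR [28.9 69.9 -2. ]
far wells [ 28.6 -33.6 -61.9]
fr [ 28.8  34.4 -61.3]
barnear [-25.2   0.6  29.8]
rimtop [ 28.7   0.  -93.2]
```

Emit:
send_rows:
  increments:
    - [-1,-0.01,0,0,0]
    - [-1,-0.03,0,0,0]
    - [-1,-0.06,0,0,0]
    - [-1,-0.1,0,0,0]
    - [-1,-0.14,0,0,0]

```text
time: 14.08
tool_pos: [0.4581, -0.1509, 0.2146]
ee_rot: [-2.095, 1.562, 2.798]
wrist_force: [1.4, -0.5, -5.0]
width: 0.0134
```

Emit:
send_rows:
  increments:
    - [-1,0,0,0,0]
    - [-1,0,0,0,0]
    - [-1,0,0,0,0]

```text
time: 14.33
tool_pos: [0.4591, -0.1512, 0.2134]
ee_rot: [-2.107, 1.565, 2.786]
wrist_force: [-0.4, 0.1, -6.5]
width: 0.0136
```

Run:
```python
from h import *
print(robot.get_obs()['wrist_force'])
inc([.5323,.0917,.217],np.radians(23))
```

```text
[-0.40859862  0.07317144 -6.4518195 ]
tool d(mm) [  -3.5  115.7 -225.8] roll -0.2206 now [ 459.1 -151.2  213.4] psi deg 10.36
```

Emit:
send_rows:
  increments:
    - [-1,-0.001,0.01,-0.02,-0.02]
    - [-1,-0.002,0.025,-0.05,-0.05]
    - [-1,-0.003,0.042,-0.08,-0.08]
    - [-1,-0.003,0.058,-0.112,-0.11]
    - [-1,-0.003,0.072,-0.142,-0.14]

```text
time: 14.75
tool_pos: [0.5041, 0.0027, 0.2145]
ee_rot: [-2.013, 1.562, 3.021]
wrist_force: [0.8, -0.5, -5.0]
width: 0.0138
```

Emit:
send_rows:
  increments:
    - [-1,0,0.005,-0.03,-0.03]
    - [-1,0,0.014,-0.06,-0.06]
    - [-1,0,0.0225,-0.083,-0.08]
    - [-1,0,0.0225,-0.083,-0.08]
    - [-1,0,0.0225,-0.083,-0.08]

```text
time: 15.17
tool_pos: [0.499, 0.0877, 0.2148]
ee_rot: [-1.816, 1.563, -2.983]
wrist_force: [0.0, -0.9, -5.4]
width: 0.0137
```

Run:
```python
from h import *
inc([.5323,.0917,.217],np.radians(23))
for n in('wrist','side','top'): snap(n,n[0]+'17')
inc([.5323,.0917,.217],np.radians(23))
```

```text
tool d(mm) [-2.5 32.2  9.4] roll 0.0022 now [499.   87.7 214.8] psi deg 23.13
tool d(mm) [-0.4 31.9  7.1] roll -0.0016 now [500.1  85.9 216.7] psi deg 22.91
```

View pics/w17.png

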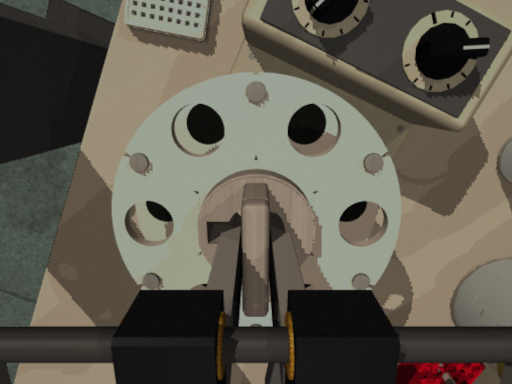

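View pics/s17.png

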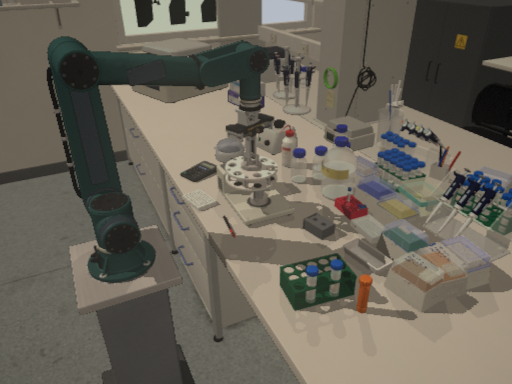

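Emit:
send_rows:
  increments:
    - [-1,0,0.012,0.003,0]
    - [-1,0,0.024,0.005,0]
    - [-1,0,0.032,0.007,0]
    - [-1,0,0.032,0.007,0]
    - [-1,0,0.032,0.007,0]

```text
time: 15.73
tool_pos: [0.533, 0.092, 0.2182]
ee_rot: [-1.747, 1.569, -2.918]
wrist_force: [0.8, 0.1, -5.6]
width: 0.0138
```

Emit:
send_rows:
  increments:
    - [-1,0,0,0,0]
    - [-1,0,0,0,0]
    - [-1,0,0,0,0]
    - [-1,0,0,0,0]

```text
time: 16.07
tool_pos: [0.533, 0.0928, 0.2192]
ee_rot: [0.699, 1.571, -0.471]
wrist_force: [0.3, 0.1, -5.5]
width: 0.0138
```

Run:
```python
from h import *
inc([.5323,.0917,.217],np.radians(23))
for n in('wrist','side','top'): snap(n,n[0]+'18')
i=cv2.imread('pics/s18.png')
cv2.imwrite('pics/s18a.png',cv2.resize(i[140:240,200:320],None,fx=6,fy=6,interpolation=cv2.INTER_CUBIC))
i=cv2.imread('pics/w18.png')
cv2.imwrite('pics/w18a.png',cv2.resize(i[150:330,180:330],None,fx=5,fy=3.3,interpolation=cv2.INTER_CUBIC))
```

```text
tool d(mm) [ 2.2 -1.1  0.7] roll -0.0005 now [533.   92.8 219.2] psi deg 22.97
```

View pics/s18a.png

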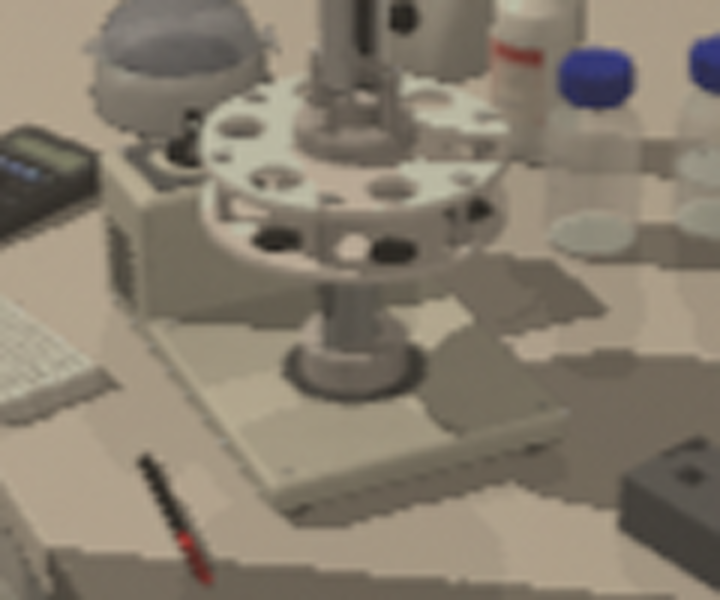

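View pics/w18a.png

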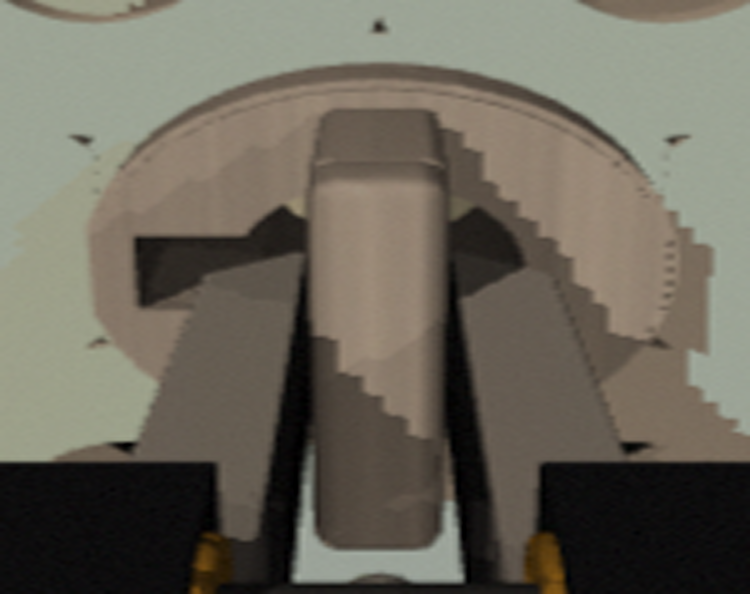

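Emit:
send_rows:
  increments:
    - [-1,0.005,-0.001,0.001,0]
    - [-1,0.01,-0.001,0.001,0]
    - [-1,0.015,-0.001,0.001,0]
    - [-1,0.02,-0.001,0.001,0]
    - [-1,0.024,-0.001,0.001,0]

```text
time: 16.63
tool_pos: [0.5324, 0.0915, 0.1937]
ee_rot: [-1.851, 1.569, -3.021]
wrist_force: [-0.0, -0.2, -5.0]
width: 0.0139
```

Emit:
send_rows:
  increments:
    - [-1,0,0,0,0]
    - [-1,0.003,0,0,0]
    - [-1,0.006,0,0,0]
    - [-1,0.008,0,0,0]

```text
time: 16.97
tool_pos: [0.5328, 0.0915, 0.1867]
ee_rot: [0.069, 1.571, -1.101]
wrist_force: [-0.5, -0.1, -5.1]
width: 0.0136
```

Run:
```python
from h import *
o=robot.get_obs();print(o['wrist_force'],o['wrist_torque'])
inc([.5323,.0917,.19],np.radians(23))
```

```text
[-0.51183492 -0.11806524 -5.11445523] [-0.02109817 -0.12396848 -0.00653815]
tool d(mm) [-3.3 -0.4 -0.3] roll -0.0005 now [532.8  91.5 186.7] psi deg 22.97
```

Emit:
send_rows:
  increments:
    - [-1,0.002,0,0,0]
    - [-1,0.004,0,0,0]
    - [-1,0.006,0,0,0]
    - [-1,0.008,0,0,0]
    - [-1,0.01,0,0,0]

```text
time: 17.38
tool_pos: [0.5328, 0.0915, 0.1768]
ee_rot: [0.614, 1.571, -0.556]
wrist_force: [-0.6, -0.7, -5.7]
width: 0.0133
```

Run:
```python
from h import *
o=robot.get_obs();print(o['wrist_force'],o['wrist_torque'])
inc([.5323,.0917,.19],np.radians(23))
```

```text
[-0.62384469 -0.69520705 -5.68653615] [-0.02158471 -0.0904828  -0.02837128]
tool d(mm) [-13.2  -0.4  -0.4] roll -0.0004 now [532.8  91.5 176.8] psi deg 22.98
```

Underside now ~0.100 with no contact force; continue.

Emit:
send_rows:
  increments:
    - [-1,0.003,0,0,0]
    - [-1,0.006,0,0,0]
    - [-1,0.009,0,0,0]
    - [-1,0.012,0,0,0]
    - [-1,0.015,0,0,0]

```text
time: 17.8
tool_pos: [0.5327, 0.0915, 0.1616]
ee_rot: [-1.441, 1.571, -2.611]
wrist_force: [0.0, 0.8, -5.5]
width: 0.0137
```

Emit:
send_rows:
  increments:
    - [-1,0.003,0,0,0]
    - [-1,0.006,0,0,0]
    - [-1,0.009,0,0,0]
    - [-1,0.012,0,0,0]
    - [-1,0.015,0,0,0]

```text
time: 18.22
tool_pos: [0.5328, 0.0915, 0.1467]
ee_rot: [-0.221, 1.571, -1.391]
wrist_force: [-0.1, 0.0, -5.5]
width: 0.0138
```

Run:
```python
from h import *
o=robot.get_obs();print(o['wrist_force'],o['wrist_torque'])
inc([.5323,.0917,.1318],np.radians(23))
snap('wrist','w19');snap('side','s19');snap('top','t19')
```

```text
[-0.12197523  0.0072399  -5.54578904] [-0.03131179 -0.11405665  0.03009563]
tool d(mm) [14.9 -0.4 -0.3] roll -0.0004 now [532.8  91.5 146.7] psi deg 22.98
```

Emit:
send_rows:
  increments:
    - [-1,0.003,0,0,0]
    - [-1,0.006,0,0,0]
    - [-1,0.009,0,0,0]
    - [-1,0.012,0,0,0]
    - [-1,0.014,0,0,0]

```text
time: 18.78
tool_pos: [0.5327, 0.0915, 0.1324]
ee_rot: [-1.902, 1.57, -3.071]
wrist_force: [-1.8, 2.3, 5.6]
width: 0.0138
```

Emit:
send_rows:
  increments:
    - [-1,0.001,0,0,0]
    - [-1,0.0015,0,0,0]
    - [-1,0.0015,0,0,0]

```text
time: 19.03
tool_pos: [0.5329, 0.0917, 0.1324]
ee_rot: [1.435, 1.57, 0.265]
wrist_force: [-2.0, 1.5, 0.2]
width: 0.0134
```

Run:
```python
from h import *
o=robot.get_obs();print(o['wrist_force'],o['wrist_torque'])
inc([.5323,.0917,.1318],np.radians(23))
snap('wrist','w20');s=snap('side','s20')
cv2.imwrite('pics/s20a.png',cv2.resize(s['image'][140:240,200:320,::-1],None,fx=6,fy=6,interpolation=cv2.INTER_CUBIC))
```

```text
[-2.0042512   1.50505761  0.18295456] [ 0.10763543  0.41168856 -0.02768917]
tool d(mm) [ 0.6 -0.5 -0.2] roll -0.0003 now [532.9  91.7 132.4] psi deg 22.98
```

View pics/s20a.png

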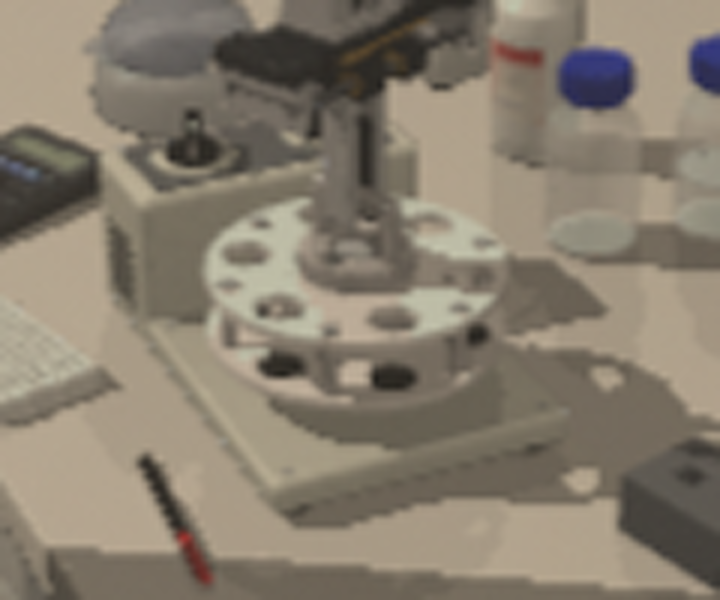

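View pics/w20.png

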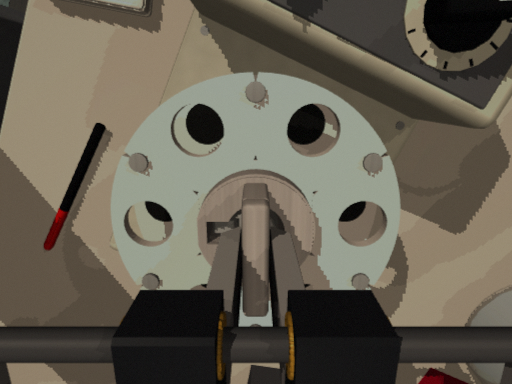

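Emit:
send_rows:
  increments:
    - [-0.3,0,0,0,0]
    - [-0.3,0,0,0,0]
    - [-0.3,0,0,0,0]
    - [-0.3,0,0,0,0]
    - [-0.3,-0.005,0,0,0]

```text
time: 19.55
tool_pos: [0.5323, 0.0913, 0.1356]
ee_rot: [-1.752, 1.569, -2.922]
wrist_force: [-0.3, 0.3, -0.5]
width: 0.0331
```

Emit:
send_rows:
  increments:
    - [-0.3,-0.03,0,0,0]
    - [-0.3,-0.06,0,0,0]
    - [-0.3,-0.09,0,0.02,0]
    - [-0.3,-0.12,0,0.05,0]
    - [-0.3,-0.12,0,0.08,0]

```text
time: 19.97
tool_pos: [0.5668, 0.0176, 0.2651]
ee_rot: [1.101, 1.557, -0.066]
wrist_force: [0.4, -0.2, 1.6]
width: 0.0326
```

Emit:
send_rows:
  increments:
    - [-0.3,0,0,0,0]
    - [-0.3,0,0,0,0]
    - [-0.3,0,0,0,0]

```text
time: 20.22
tool_pos: [0.5636, 0.0182, 0.2557]
ee_rot: [-2.344, 1.569, 2.769]
wrist_force: [0.7, -0.2, 0.7]
width: 0.0328
```

Run:
```python
from h import *
p,R,ps=pose();print(p,np.degrees(ps))
s=snap('wrist','w21')
cv2.imwrite('pics/w21a.png',cv2.resize(s['image'][0:200,140:380,::-1],None,fx=3.2,fy=3,interpolation=cv2.INTER_CUBIC))
```

```text
[0.56357666 0.01818084 0.25574302] 22.961334853241993
```

View pics/w21a.png

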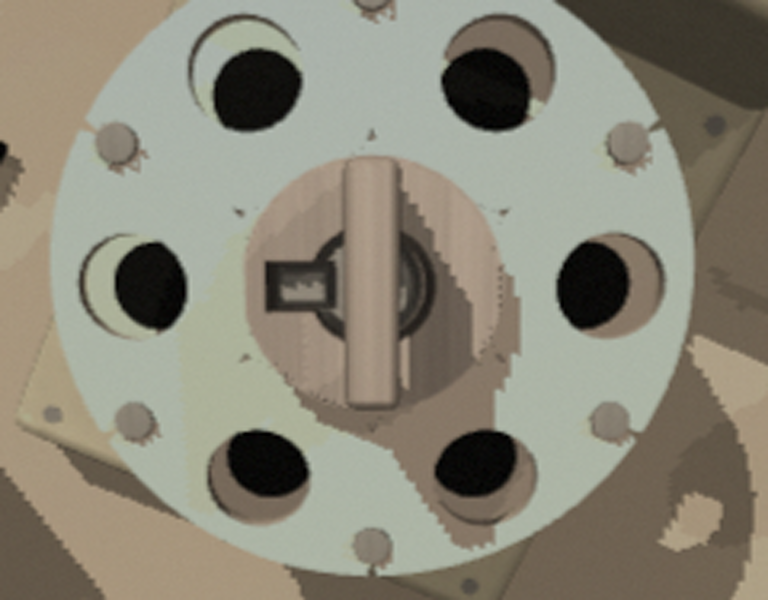

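Run:
```python
from h import *
inc([.465,-.395,.26],np.radians(10))
```

```text
tool d(mm) [  -4.5 -252.2  342.2] roll 0.2271 now [563.4  18.6 255.6] psi deg 23.01
```

Emit:
send_rows:
  increments:
    - [0.1,-0.001,-0.024,0.032,0]
    - [0.1,-0.002,-0.048,0.065,0]
    - [0.1,-0.003,-0.072,0.098,0]
    - [0.1,-0.004,-0.096,0.13,0]
    - [0.1,-0.004,-0.12,0.163,0]

```text
time: 20.68
tool_pos: [0.5163, -0.1789, 0.2602]
ee_rot: [-2.936, 1.57, 2.18]
wrist_force: [1.4, -1.4, -0.1]
width: 0.0515
```

Emit:
send_rows:
  increments:
    - [0.1,0,-0.024,0.032,0.05]
    - [0.1,0,-0.048,0.065,0.1]
    - [0.1,0,-0.072,0.098,0.15]
    - [0.1,0,-0.096,0.13,0.2]
    - [0.1,0,-0.12,0.163,0.226]

```text
time: 21.1
tool_pos: [0.4699, -0.376, 0.2599]
ee_rot: [-2.878, 1.57, 2.009]
wrist_force: [0.3, -0.8, 0.7]
width: 0.0516
```

Emit:
send_rows:
  increments:
    - [0.1,0,-0.008,0.016,0]
    - [0.1,0,-0.008,0.016,0]
    - [0.1,0,-0.008,0.016,0]
    - [0.1,0,-0.008,0.016,0]

```text
time: 21.43
tool_pos: [0.4658, -0.3914, 0.2602]
ee_rot: [3.098, 1.569, 1.704]
wrist_force: [-0.1, -0.4, -0.1]
width: 0.0519
```

Run:
```python
from h import *
p,R,ps=pose();print(p,np.degrees(ps))
s=snap('wrist','w22');snap('top','t22')
```

```text
[ 0.46579708 -0.39136582  0.2601741 ] 10.138021298226946
```

View pics/w22.png

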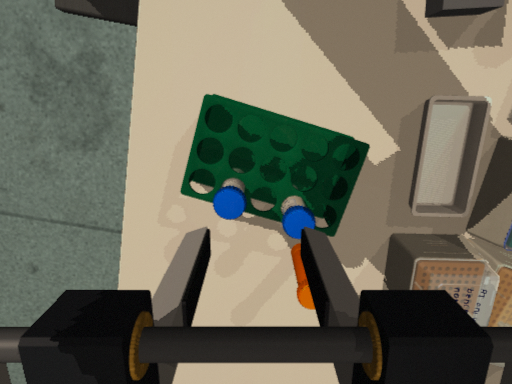

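View pics/t22.png

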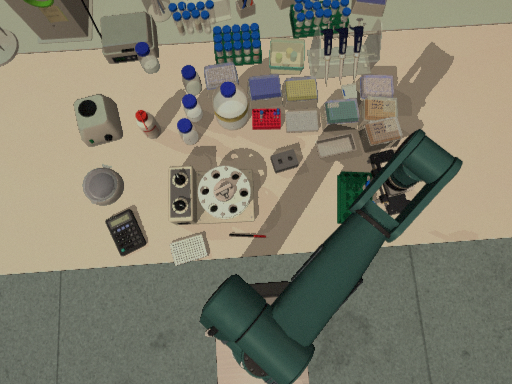

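```bash
cat >> h.py <<'E'
def blue(s,z=.117):
    im=cv2.cvtColor(s['image'],cv2.COLOR_RGB2HSV)
    m=cv2.inRange(im,(105,120,50),(125,255,255))
    n,l,st,c=cv2.connectedComponentsWithStats(m)
    p,R,ps=pose()
    for k in range(1,n):
        if st[k,4]>60:
            w=onz(s,*c[k],z);print('blue',c[k].round(1),st[k].tolist(),w.round(4),'tool',(R.T@(w-p)*1000).round(1))
E
python3 - <<'E'
from h import *
s=snap('wrist');blue(s)
i=s['image'][:,:,::-1]
cv2.imwrite('pics/w22a.png',cv2.resize(i[160:250,190:330],None,fx=5,fy=5,interpolation=cv2.INTER_CUBIC))
E
```

```text
blue [229.  201.9] [213, 186, 33, 33, 860] [ 0.4446 -0.4167  0.117 ] tool [143.9 -25.6  21.2]
blue [296.9 220.6] [282, 206, 33, 33, 776] [ 0.5153 -0.4242  0.117 ] tool [143.9  42.6  41. ]
```

View pics/w22a.png

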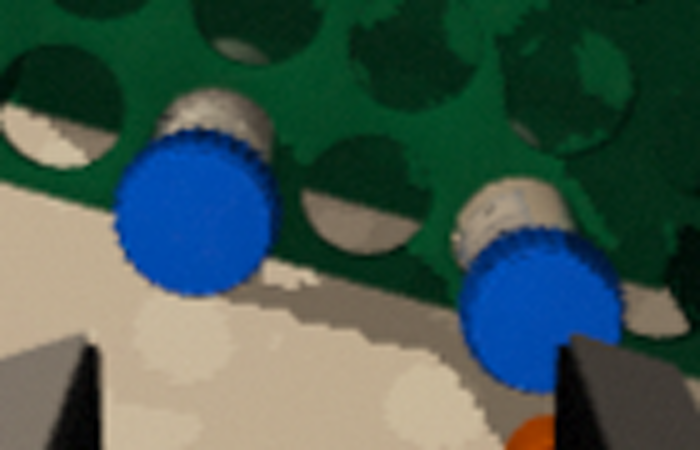

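Run:
```python
from h import *
s=snap('wrist');p,R,ps=pose()
def L(n,u,v,z):
    w=onz(s,u,v,z);d=(R.T@(w-p)*1000).round(1);w2=w-R@[0,.0018,0];print(n,d,'corr world',w2.round(4));return w2
a=L('t0',229.2,203.2,.117);b=L('t1',298,223,.117)
L('orange cap',311,296,.117);L('orange foot',300,255,.0)
t=snap('top');
print(onz(t,240+697/4.6,130+203/4.6,.117),onz(t,240+650/4.6,130+238/4.6,0))
```

```text
t0 [143.9 -25.4  22.5] corr world [ 0.4432 -0.4185  0.117 ]
t1 [144.   43.9  43.6] corr world [ 0.5152 -0.4271  0.117 ]
orange cap [144.   61.1 128.2] corr world [ 0.547  -0.5073  0.117 ]
orange foot [261.   64.5 138.1] corr world [ 0.5521 -0.5165 -0.    ]
[ 0.54644227 -0.50768028  0.117     ] [ 0.54487058 -0.51041144  0.        ]
```

Run:
```python
from h import *
inc([.4432,-.4185,.14],np.radians(10.1))
```

```text
tool d(mm) [120.9 -27.1  22.2] roll 0.0008 now [ 465.9 -391.8  260.9] psi deg 10.15
```

Emit:
send_rows:
  increments:
    - [0.1,0.02,-0.01,0.008,0]
    - [0.1,0.05,-0.02,0.016,0]
    - [0.1,0.09,-0.027,0.022,0]
    - [0.1,0.12,-0.027,0.022,0]
    - [0.1,0.12,-0.027,0.022,0]

```text
time: 22.1
tool_pos: [0.4392, -0.4156, 0.132]
ee_rot: [-2.601, 1.556, 2.286]
wrist_force: [-0.4, 0.7, -1.1]
width: 0.0515
```

Emit:
send_rows:
  increments:
    - [0.1,0,0,0,0]
    - [0.1,0,0,0,0]
    - [0.1,0,0,0,0]

```text
time: 22.35
tool_pos: [0.4441, -0.4205, 0.1443]
ee_rot: [0.547, 1.564, -0.848]
wrist_force: [0.5, 0.3, 0.6]
width: 0.0514
```

Run:
```python
from h import *
s=snap('wrist','w23');blue(s)
inc([.4432,-.4185,.091],np.radians(10.1))
```

```text
blue [255.4 219.6] [230, 194, 51, 52, 2020] [ 0.4438 -0.4164  0.117 ] tool [27.2  0.4 -4.2]
blue [359.  247.9] [333, 224, 52, 50, 1984] [ 0.515  -0.4243  0.117 ] tool [27.5 69.2 15.9]
tool d(mm) [53.2 -0.6 -2.4] roll -0.0006 now [ 444.  -420.5  144.2] psi deg 10.07
```

View pics/w23.png

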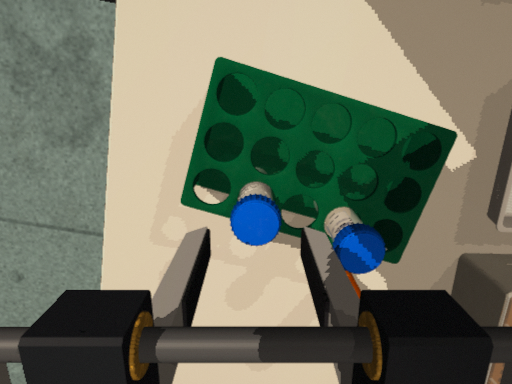

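Emit:
send_rows:
  increments:
    - [0.1,0.015,0,-0.003,0]
    - [0.1,0.035,0,-0.003,0]
    - [0.1,0.052,0,-0.003,0]
    - [0.1,0.052,0,-0.003,0]
    - [0.1,0.052,0,-0.003,0]

```text
time: 22.82
tool_pos: [0.4422, -0.4166, 0.0894]
ee_rot: [0.45, 1.57, -0.946]
wrist_force: [-0.9, -0.2, 0.3]
width: 0.0518
```

Emit:
send_rows:
  increments:
    - [-1,0,0,0,0]
    - [-1,0,0,0,0]
    - [-1,0,0,0,0]
    - [-1,0,0,0,0]
    - [-1,0,0,0,0]

```text
time: 23.23
tool_pos: [0.4427, -0.4174, 0.0904]
ee_rot: [0.562, 1.567, -0.833]
wrist_force: [-0.6, 0.0, 4.6]
width: 0.0337
```

Run:
```python
from h import *
s=snap('wrist','w24');blue(s)
inc([.4432,-.4185,.26],np.radians(10.1));print(robot.get_obs()['width'])
```

```text
blue [255.1 262.8] [223, 229, 66, 67, 3417] [ 0.4424 -0.4154  0.117 ] tool [-26.6   0.   -1.9]
blue [390.6 281. ] [357, 266, 67, 40, 1275] [ 0.5115 -0.4136  0.117 ] tool [-26.4  68.5   8.4]
tool d(mm) [-169.6    0.6    1.7] roll -0.0012 now [ 442.7 -417.4   90.4] psi deg 10.03
0.03384422291877182
```

View pics/w24.png

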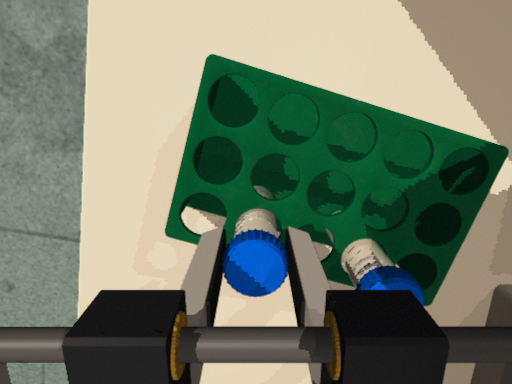

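Emit:
send_rows:
  increments:
    - [-1,-0.02,0,0,0]
    - [-1,-0.06,0,0,0]
    - [-1,-0.1,0,0,0]
    - [-1,-0.14,0,0,0]
    - [-1,-0.17,0,0,0]

```text
time: 23.7
tool_pos: [0.442, -0.4167, 0.2619]
ee_rot: [0.496, 1.568, -0.9]
wrist_force: [0.0, -0.4, -0.4]
width: 0.0339
```

Run:
```python
from h import *
inc([.4682,.0644,.26],np.radians(10.1));print(robot.get_obs()['width'])
```

```text
tool d(mm) [   0.9  109.5 -469.2] roll -0.0014 now [ 442.  -416.7  261.9] psi deg 10.02
0.03386853376155794
```

Emit:
send_rows:
  increments:
    - [-1,0,0.008,-0.035,0]
    - [-1,0,0.016,-0.07,0]
    - [-1,0,0.025,-0.107,0]
    - [-1,0,0.033,-0.143,0]
    - [-1,0,0.042,-0.18,0]

```text
time: 24.12
tool_pos: [0.4513, -0.2304, 0.2578]
ee_rot: [-2.269, 1.57, 2.618]
wrist_force: [0.3, -0.0, -0.8]
width: 0.0341
```

Emit:
send_rows:
  increments:
    - [-1,0,0.008,-0.036,0]
    - [-1,0,0.017,-0.072,0]
    - [-1,0,0.025,-0.108,0]
    - [-1,0,0.033,-0.144,0]
    - [-1,0,0.042,-0.18,0]

```text
time: 24.53
tool_pos: [0.4612, -0.0457, 0.2581]
ee_rot: [-1.761, 1.57, 3.126]
wrist_force: [1.0, -0.0, -0.9]
width: 0.0341
```

Emit:
send_rows:
  increments:
    - [-1,0,0.008,-0.036,0]
    - [-1,0,0.017,-0.072,0]
    - [-1,0,0.025,-0.1,0]
    - [-1,0,0.026,-0.109,0]
    - [-1,0,0.026,-0.109,0]

```text
time: 24.95
tool_pos: [0.4681, 0.0663, 0.258]
ee_rot: [-1.718, 1.57, -3.11]
wrist_force: [-0.2, -0.3, 0.1]
width: 0.034
```

Emit:
send_rows:
  increments:
    - [-1,0,0,0,0]
    - [-1,0,0,0,0]
    - [-1,0,0,0,0]

```text
time: 25.2
tool_pos: [0.4686, 0.063, 0.2583]
ee_rot: [-0.631, 1.57, -2.03]
wrist_force: [-0.5, 0.6, 0.3]
width: 0.0337
```

Run:
```python
from h import *
inc([.4682,.0644,.26],np.radians(10.1));print(robot.get_obs()['width'])
s=snap('wrist','w25')
```

```text
tool d(mm) [-1.7 -0.2 -1.4] roll -0.0036 now [468.6  63.  258.3] psi deg 9.89
0.03368174269646093
```

View pics/w25.png

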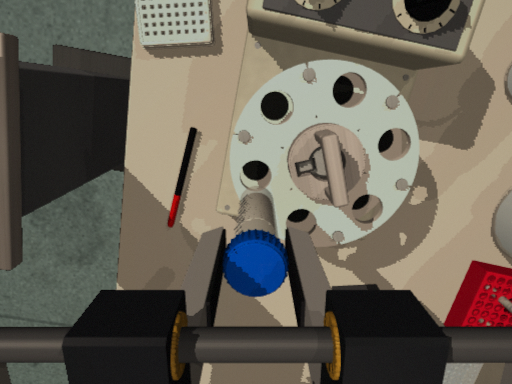

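Run:
```python
from h import *
s=snap('wrist');p,R,ps=pose()
i=s['image'][:,:,::-1]
cv2.imwrite('pics/w25a.png',cv2.resize(i[150:300,200:320],None,fx=5,fy=4,interpolation=cv2.INTER_CUBIC))
print(proj(s,[.4678,.0653,.103]))
for q in ((256,176),(277,107),(350,90),(394,144),(368,208)):
    w=onz(s,*q,.103);print(w.round(4),(R.T@(w-p)*1000).round(1))
```

```text
[254.41028444 175.92765371]
[0.4694 0.0655 0.103 ] [155.4   1.1  -2.2]
[0.4774 0.1355 0.103 ] [155.4  21.  -69.8]
[0.542  0.1625 0.103 ] [155.4  89.4 -85.3]
[0.5973 0.1206 0.103 ] [155.4 136.6 -34.5]
[0.5896 0.0519 0.103 ] [155.5 117.3  31.8]
```

View pics/w25a.png

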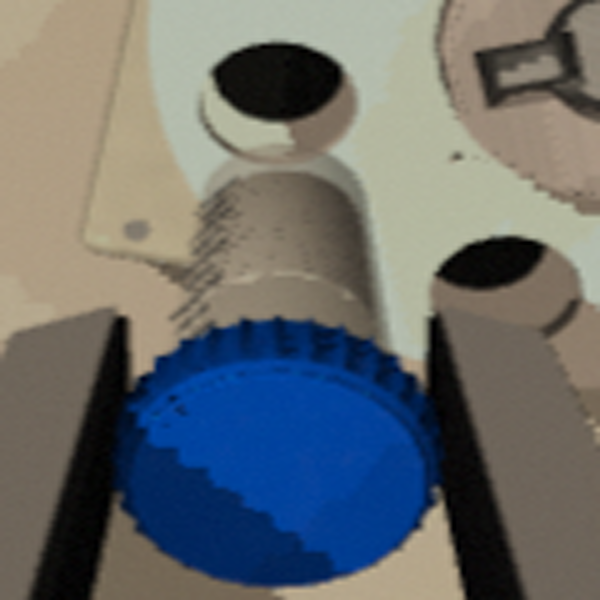

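Emit:
send_rows:
  increments:
    - [-1,0.012,0,-0.0015,0]
    - [-1,0.025,0,-0.0015,0]
    - [-1,0.038,0,-0.0015,0]
    - [-1,0.05,0,-0.0015,0]
    - [-1,0.052,0,-0.0015,0]

```text
time: 25.72
tool_pos: [0.4668, 0.0656, 0.203]
ee_rot: [-1.7, 1.565, -3.096]
wrist_force: [-0.2, 0.4, -0.3]
width: 0.034
```

Emit:
send_rows:
  increments:
    - [-1,0,0,0,0]
    - [-1,0,0,0,0]
    - [-1,0,0,0,0]

```text
time: 25.97
tool_pos: [0.4688, 0.0659, 0.2073]
ee_rot: [1.359, 1.569, -0.037]
wrist_force: [-0.3, 0.0, -0.1]
width: 0.0335
```

Run:
```python
from h import *
inc([.4682,.0644,.2],np.radians(10.1))
s=snap('wrist')
i=s['image'][:,:,::-1]
cv2.imwrite('pics/w26a.png',cv2.resize(i[150:300,200:320],None,fx=5,fy=4,interpolation=cv2.INTER_CUBIC))
```

```text
tool d(mm) [ 7.3 -0.9  1.4] roll -0.0014 now [468.8  65.9 207.3] psi deg 10.02
```

View pics/w26a.png

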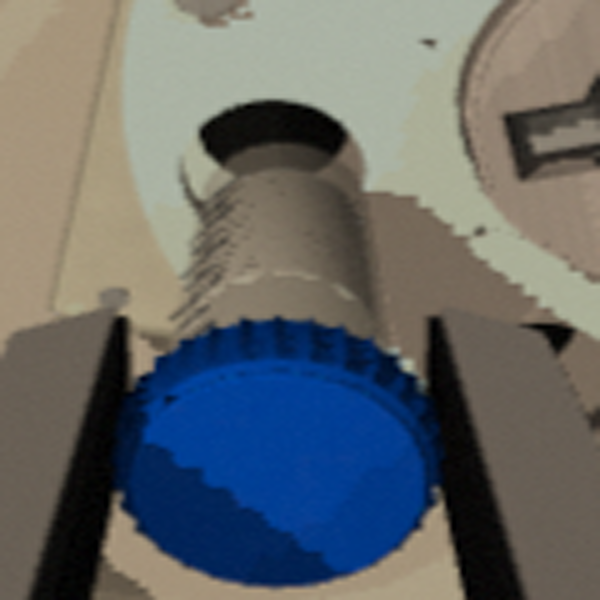

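Emit:
send_rows:
  increments:
    - [-1,0.002,-0.001,0.001,0]
    - [-1,0.008,-0.001,0.001,0]
    - [-1,0.016,-0.001,0.001,0]
    - [-1,0.024,-0.001,0.001,0]
    - [-1,0.03,-0.001,0.001,0]

```text
time: 26.43
tool_pos: [0.4671, 0.0648, 0.175]
ee_rot: [-1.702, 1.57, -3.098]
wrist_force: [-0.2, 0.4, -0.7]
width: 0.0339
```

Run:
```python
from h import *
inc([.4682,.0644,.1475],np.radians(10.1));print(robot.get_obs()['wrist_force'])
s=snap('wrist')
i=s['image'][:,:,::-1]
cv2.imwrite('pics/w27a.png',cv2.resize(i[150:300,200:320],None,fx=5,fy=4,interpolation=cv2.INTER_CUBIC))
```

```text
tool d(mm) [27.5  1.1  0.6] roll -0.0012 now [467.1  64.8 175. ] psi deg 10.03
[-0.2259464   0.37835634 -0.6766475 ]
```

View pics/w27a.png

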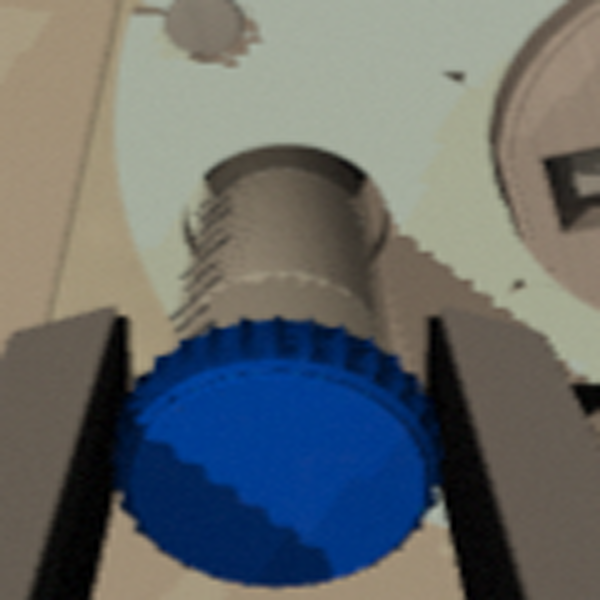

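Emit:
send_rows:
  increments:
    - [-1,0.006,0,0,0]
    - [-1,0.012,0,0,0]
    - [-1,0.018,0,0,0]
    - [-1,0.024,0,0,0]
    - [-1,0.0265,0,0,0]

```text
time: 26.9
tool_pos: [0.467, 0.0648, 0.1486]
ee_rot: [-1.682, 1.569, -3.078]
wrist_force: [-0.1, 0.4, 0.9]
width: 0.0334
```

Emit:
send_rows:
  increments:
    - [-1,0,0,0,0]
    - [-1,0,0,0,0]

```text
time: 27.07
tool_pos: [0.4675, 0.0648, 0.1498]
ee_rot: [-1.383, 1.571, -2.779]
wrist_force: [-0.1, 0.3, -0.2]
width: 0.0339
```

Emit:
send_rows:
  increments:
    - [-1,0.0015,0,0,0]
    - [-1,0.0015,0,0,0]
    - [-0.3,0.0015,0,0,0]
    - [0.1,0.0015,0,0,0]
    - [0.1,0.0015,0,0,0]

```text
time: 27.48
tool_pos: [0.4677, 0.0648, 0.1488]
ee_rot: [1.221, 1.57, -0.174]
wrist_force: [-0.3, -0.2, 0.7]
width: 0.0441
```

Emit:
send_rows:
  increments:
    - [0.1,0,0,0,0]
    - [0.1,0,0,0,0]
    - [0.1,-0.02,0,0,0]
    - [0.1,-0.05,0,0,0]
    - [0.1,-0.09,0,0,0]

```text
time: 27.9
tool_pos: [0.4657, 0.0647, 0.2364]
ee_rot: [-1.706, 1.564, -3.102]
wrist_force: [0.9, -0.1, 0.7]
width: 0.0516
```

Run:
```python
from h import *
p,R,ps=pose();print(p)
s=snap('wrist','w28')
t=snap('top','t28');
inc([.5152,-.3971,.24],np.radians(10.1))
```

```text
[0.46567343 0.06472255 0.23635269]
tool d(mm) [  6.4 -36.6 462.7] roll -0.0012 now [470.6  64.9 245.9] psi deg 10.03
```

View pics/w28.png

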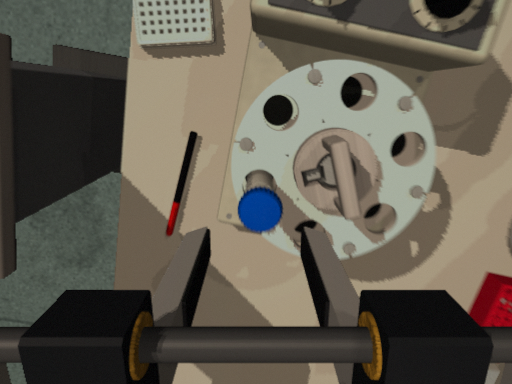

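View pics/t28.png

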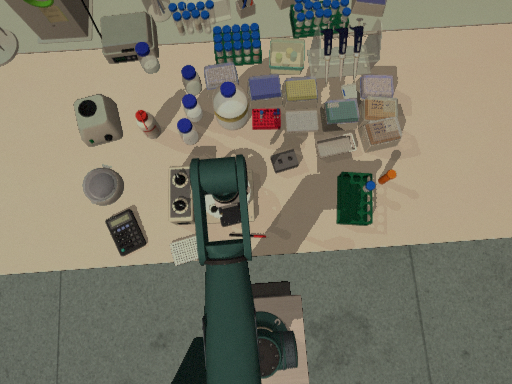

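Emit:
send_rows:
  increments:
    - [0.1,0,-0.003,0.036,0]
    - [0.1,0,-0.006,0.072,0]
    - [0.1,0,-0.009,0.11,0]
    - [0.1,0,-0.012,0.147,0]
    - [0.1,0,-0.015,0.185,0]

```text
time: 28.42
tool_pos: [0.4848, -0.1215, 0.2382]
ee_rot: [1.339, 1.57, -0.057]
wrist_force: [1.1, -0.8, 0.6]
width: 0.0516
```

Emit:
send_rows:
  increments:
    - [0.1,0,-0.003,0.037,0]
    - [0.1,0,-0.006,0.074,0]
    - [0.1,0,-0.009,0.111,0]
    - [0.1,0,-0.012,0.148,0]
    - [0.1,0,-0.015,0.185,0]

```text
time: 28.83
tool_pos: [0.5022, -0.3066, 0.238]
ee_rot: [-2.815, 1.571, 2.072]
wrist_force: [1.0, -0.3, 0.1]
width: 0.0517
```

Emit:
send_rows:
  increments:
    - [0.1,0,-0.003,0.037,0]
    - [0.1,0,-0.005,0.074,0]
    - [0.1,0.02,-0.006,0.092,0]
    - [0.1,0.02,-0.006,0.092,0]
    - [0.1,0.02,-0.006,0.092,0]

```text
time: 29.25
tool_pos: [0.5116, -0.3965, 0.2155]
ee_rot: [-2.565, 1.565, 2.321]
wrist_force: [0.4, 0.5, 0.4]
width: 0.0517
```

Run:
```python
from h import *
p,R,ps=pose();print(p)
s=snap('wrist','w29');blue(s)
inc([.5152,-.4271,.14],np.radians(10.1))
```

```text
[ 0.51156258 -0.39653711  0.21550766]
blue [253.2 226.1] [235, 207, 37, 39, 1117] [ 0.5147 -0.4248  0.117 ] tool [100.2  -2.4  29.2]
tool d(mm) [77.2 -2.4 31.5] roll -0.0014 now [ 512.2 -395.8  217.3] psi deg 10.02
```

View pics/w29.png

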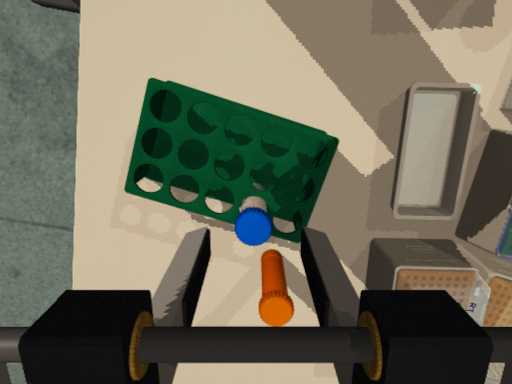

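Emit:
send_rows:
  increments:
    - [0.1,0.0,-0.002,0.015,0]
    - [0.1,0.02,-0.002,0.031,0]
    - [0.1,0.05,-0.002,0.031,0]
    - [0.1,0.07,-0.002,0.031,0]
    - [0.1,0.07,-0.002,0.031,0]

```text
time: 29.72
tool_pos: [0.5146, -0.424, 0.1439]
ee_rot: [-2.563, 1.562, 2.326]
wrist_force: [-0.2, 0.1, -0.9]
width: 0.052
```

Emit:
send_rows:
  increments:
    - [0.1,0,0,0,0]
    - [0.1,0,0,0,0]
    - [0.1,0,0,0,0]

```text
time: 29.97
tool_pos: [0.5172, -0.4275, 0.152]
ee_rot: [0.625, 1.565, -0.77]
wrist_force: [0.4, 0.2, 1.0]
width: 0.052
```

Run:
```python
from h import *
p,R,ps=pose();print(p)
s=snap('wrist','w30');blue(s)
inc([.5152,-.4271,.0904],np.radians(10.1))
```

```text
[ 0.51717394 -0.42751199  0.15198611]
blue [251.4 217.1] [227, 192, 50, 50, 1895] [ 0.5145 -0.425   0.117 ] tool [34.8 -2.2 -3.2]
tool d(mm) [61.4 -1.9 -1.1] roll -0.0005 now [ 517.1 -427.7  151.8] psi deg 10.07
```

View pics/w30.png

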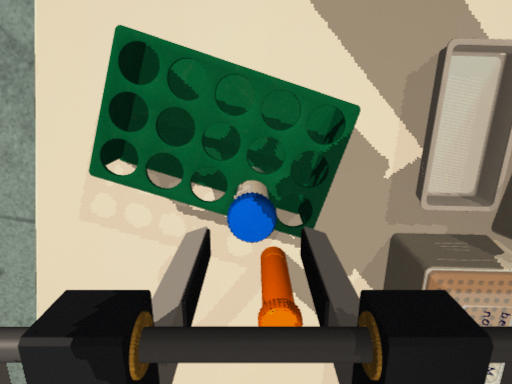

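Emit:
send_rows:
  increments:
    - [0.1,0.01,-0.002,-0.0015,0]
    - [0.1,0.03,-0.002,-0.0015,0]
    - [0.1,0.05,-0.002,-0.0015,0]
    - [0.1,0.061,-0.002,-0.0015,0]
    - [0.1,0.061,-0.002,-0.0015,0]

```text
time: 30.43
tool_pos: [0.512, -0.4246, 0.0836]
ee_rot: [-2.514, 1.564, 2.373]
wrist_force: [-0.6, -0.1, -0.5]
width: 0.0514
```

Emit:
send_rows:
  increments:
    - [0.1,0,0,0,0]
    - [-1,0,0,0,0]
    - [-1,0,0,0,0]
    - [-1,0,0,0,0]
    - [-1,0,0,0,0]

```text
time: 30.85
tool_pos: [0.5144, -0.4268, 0.0892]
ee_rot: [0.614, 1.568, -0.781]
wrist_force: [-0.3, -1.0, 2.0]
width: 0.0335
```

Emit:
send_rows:
  increments:
    - [-1,0,0,0,0]
    - [-1,0,0,0,0]

```text
time: 31.02
tool_pos: [0.5144, -0.4268, 0.0892]
ee_rot: [0.605, 1.568, -0.791]
wrist_force: [0.3, -0.8, 4.8]
width: 0.0338
```

Run:
```python
from h import *
p,R,ps=pose();print(p,robot.get_obs()['width'])
s=snap('wrist','w31');blue(s)
```

```text
[ 0.51437965 -0.42680426  0.08918395] 0.03381675748274752
blue [255.1 262.2] [222, 229, 67, 67, 3484] [ 0.5139 -0.4239  0.117 ] tool [-27.9   0.1  -2.9]
```

View pics/w31.png

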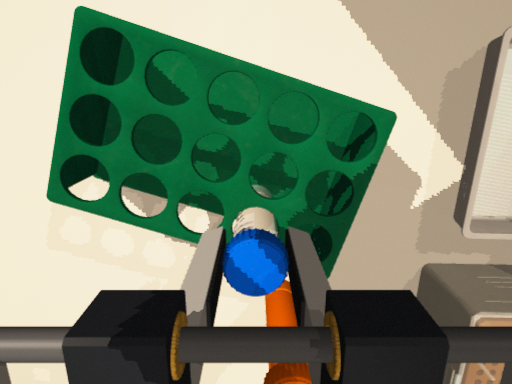

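Emit:
send_rows:
  increments:
    - [-1,-0.02,0,0,0]
    - [-1,-0.06,0,0,0]
    - [-1,-0.1,0,0,0]
    - [-1,-0.14,0,0,0]
    - [-1,-0.172,0,0,0]

```text
time: 31.48
tool_pos: [0.5136, -0.4261, 0.2622]
ee_rot: [0.584, 1.569, -0.812]
wrist_force: [-0.2, -0.1, 0.6]
width: 0.0339
```

Run:
```python
from h import *
inc([.5882,.0502,.26],np.radians(10.1));print(robot.get_obs()['width'])
```

```text
tool d(mm) [   1.8  156.4 -456. ] roll -0.0012 now [ 513.6 -426.1  262.2] psi deg 10.03
0.03390321934806263
```

Emit:
send_rows:
  increments:
    - [-1,0,0.011,-0.034,0]
    - [-1,0,0.023,-0.068,0]
    - [-1,0,0.035,-0.103,0]
    - [-1,0,0.047,-0.138,0]
    - [-1,0,0.06,-0.174,0]

```text
time: 31.9
tool_pos: [0.542, -0.2428, 0.2585]
ee_rot: [-2.198, 1.569, 2.689]
wrist_force: [-0.0, 0.6, -0.9]
width: 0.0338
```

Emit:
send_rows:
  increments:
    - [-1,0,0.012,-0.035,0]
    - [-1,0,0.024,-0.07,0]
    - [-1,0,0.036,-0.105,0]
    - [-1,0,0.048,-0.14,0]
    - [-1,0,0.06,-0.174,0]

```text
time: 32.32
tool_pos: [0.5708, -0.0606, 0.2587]
ee_rot: [-1.913, 1.569, 2.974]
wrist_force: [0.8, 0.5, -0.1]
width: 0.0332
```

Emit:
send_rows:
  increments:
    - [-1,0,0.012,-0.035,0]
    - [-1,0,0.024,-0.07,0]
    - [-1,0,0.036,-0.1,0]
    - [-1,0,0.0365,-0.108,0]
    - [-1,0,0.0365,-0.108,0]

```text
time: 32.73
tool_pos: [0.5879, 0.0525, 0.2585]
ee_rot: [-1.778, 1.569, 3.113]
wrist_force: [-0.4, -0.0, -0.3]
width: 0.0339
```

Emit:
send_rows:
  increments:
    - [-1,0.02,0,0,0]
    - [-1,0.05,0,0,0]
    - [-1,0.05,0,0,0]
    - [-1,0.05,0,0,0]
    - [-1,0.05,0,0,0]

```text
time: 33.15
tool_pos: [0.5887, 0.0488, 0.2105]
ee_rot: [0.91, 1.57, -0.488]
wrist_force: [0.6, 0.3, 0.3]
width: 0.0341
```

Run:
```python
from h import *
inc([.5882,.0502,.26],np.radians(10.1));print(robot.get_obs()['width'])
s=snap('wrist','w32')
i=s['image'][:,:,::-1]
cv2.imwrite('pics/w32a.png',cv2.resize(i[150:300,200:320],None,fx=5,fy=4,interpolation=cv2.INTER_CUBIC))
```

```text
tool d(mm) [-49.5  -0.2  -1.4] roll -0.0029 now [588.7  48.8 210.5] psi deg 9.93
0.034110743292157304
```

View pics/w32a.png

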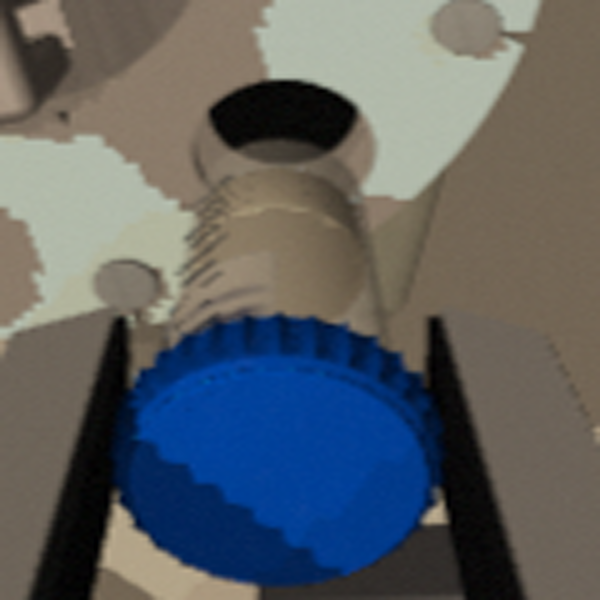

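Emit:
send_rows:
  increments:
    - [-1,0.002,0,-0.0015,0]
    - [-1,0.008,0,-0.0015,0]
    - [-1,0.016,0,-0.0015,0]
    - [-1,0.024,0,-0.0015,0]
    - [-1,0.032,0,-0.0015,0]

```text
time: 33.62
tool_pos: [0.5879, 0.0516, 0.1764]
ee_rot: [-1.462, 1.57, -2.857]
wrist_force: [0.0, 0.5, -0.4]
width: 0.0337
```

Run:
```python
from h import *
inc([.5882,.0502,.1468],np.radians(10.1));print(robot.get_obs()['wrist_force'])
s=snap('wrist','w33')
i=s['image'][:,:,::-1]
cv2.imwrite('pics/w33a.png',cv2.resize(i[150:300,200:320],None,fx=5,fy=4,interpolation=cv2.INTER_CUBIC))
```

```text
tool d(mm) [29.6  0.   1.4] roll -0.0012 now [587.9  51.6 176.4] psi deg 10.03
[ 0.03559126  0.54494751 -0.37956647]
```

View pics/w33a.png

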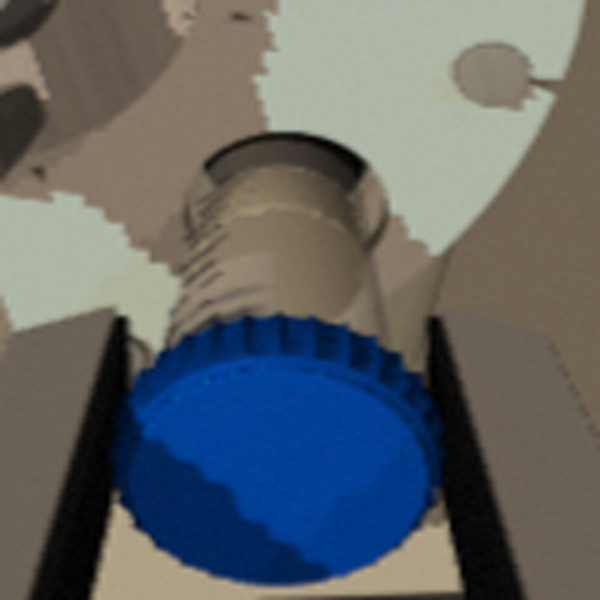

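Tube is in the well, foot about 0.091. Lower the rest and release.

Emit:
send_rows:
  increments:
    - [-1,0.006,0,0,0]
    - [-1,0.012,0,0,0]
    - [-1,0.018,0,0,0]
    - [-1,0.024,0,0,0]
    - [-1,0.028,0,0,0]

```text
time: 34.08
tool_pos: [0.5878, 0.0516, 0.1484]
ee_rot: [-1.673, 1.57, -3.069]
wrist_force: [-0.3, -0.0, -0.3]
width: 0.0338
```

Emit:
send_rows:
  increments:
    - [-1,0,0,0,0]
    - [-1,0.0005,0,0,0]
    - [-0.3,0.0005,0,0,0]
    - [0.1,0.0005,0,0,0]
    - [0.1,0.0005,0,0,0]

```text
time: 34.5
tool_pos: [0.5885, 0.0516, 0.1496]
ee_rot: [1.265, 1.57, -0.131]
wrist_force: [0.2, -0.3, 0.1]
width: 0.0435
```

Emit:
send_rows:
  increments:
    - [0.1,0,0,0,0]
    - [0.1,0,0,0,0]
    - [0.1,-0.02,0,0,0]
    - [0.1,-0.05,0,0,0]
    - [0.1,-0.09,0,0,0]

```text
time: 34.92
tool_pos: [0.5864, 0.0516, 0.2364]
ee_rot: [-1.742, 1.563, -3.137]
wrist_force: [0.9, -0.0, -1.3]
width: 0.0518
```

Emit:
send_rows:
  increments:
    - [0.1,-0.015,0,0,0]
    - [0.1,-0.015,0,0,0]
    - [0.1,-0.015,0,0,0]

```text
time: 35.17
tool_pos: [0.5886, 0.0516, 0.2551]
ee_rot: [1.337, 1.568, -0.058]
wrist_force: [0.2, 0.1, -0.5]
width: 0.0515
```

Run:
```python
from h import *
p,R,ps=pose();print(p)
s=snap('wrist','w34')
```

```text
[0.58863892 0.05159294 0.25506165]
```

View pics/w34.png

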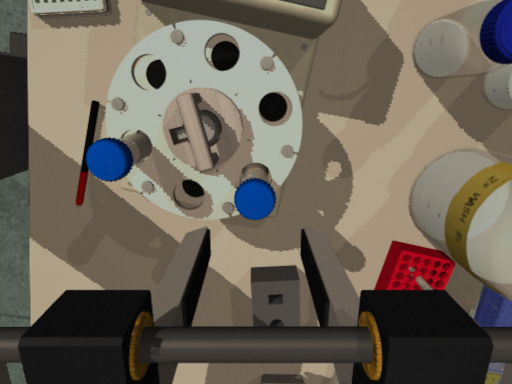

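Run:
```python
from h import *
inc([.536,.2,.27],np.radians(10.1))
```

```text
tool d(mm) [ -17.   -25.3 -155.2] roll -0.0013 now [587.9  51.6 253. ] psi deg 10.03
```

Emit:
send_rows:
  increments:
    - [-0.2,-0.004,-0.006,-0.035,0]
    - [-0.2,-0.008,-0.012,-0.07,0]
    - [-0.2,-0.012,-0.018,-0.108,0]
    - [-0.2,-0.017,-0.025,-0.14,0]
    - [-0.2,-0.017,-0.025,-0.155,0]

```text
time: 35.63
tool_pos: [0.534, 0.2031, 0.2693]
ee_rot: [-1.909, 1.567, 2.982]
wrist_force: [0.6, -0.2, 0.9]
width: 0.0379
```

Emit:
send_rows:
  increments:
    - [-0.2,0,0,0,0]
    - [-0.2,0,0,0,0]
    - [-0.2,0,0,0,0]

```text
time: 35.88
tool_pos: [0.5362, 0.1989, 0.2689]
ee_rot: [-1.264, 1.567, -2.661]
wrist_force: [-0.5, 0.2, 0.2]
width: 0.0375
```

Run:
```python
from h import *
p,R,ps=pose();print(p)
s=snap('wrist','w35')
cv2.imwrite('pics/w35a.png',cv2.resize(s['image'][100:260,130:370,::-1],None,fx=3.3,fy=3.3,interpolation=cv2.INTER_CUBIC))
```

```text
[0.53624109 0.19888649 0.26888406]
```

View pics/w35.png

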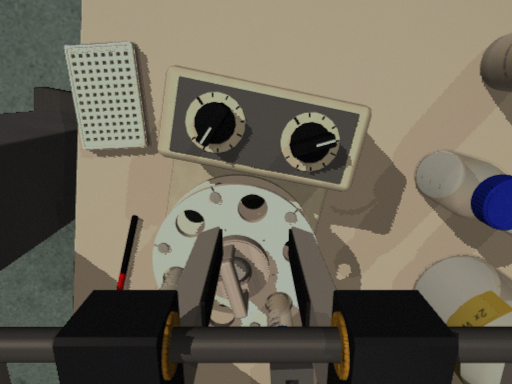

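View pics/w35a.png

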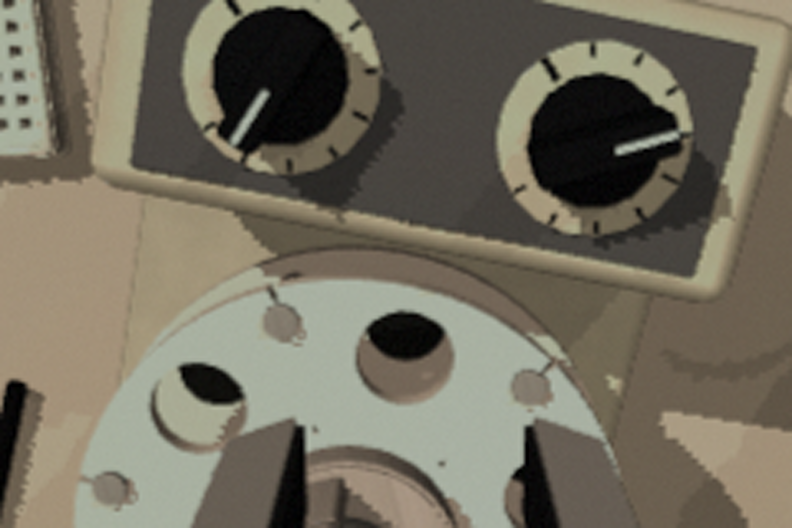

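Run:
```python
from h import *
s=snap('wrist')
i=s['image'][:,:,::-1]
a=cv2.resize(i[85:165,180:250],None,fx=7,fy=7,interpolation=cv2.INTER_CUBIC)
b=cv2.resize(i[105:185,275:345],None,fx=7,fy=7,interpolation=cv2.INTER_CUBIC)
cv2.imwrite('pics/w36.png',cv2.resize(np.hstack([a,b]),None,fx=.81,fy=.81))
cv2.imwrite('pics/w36a.png',a);cv2.imwrite('pics/w36b.png',b)
```

```text
(no output)
```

View pics/w36a.png

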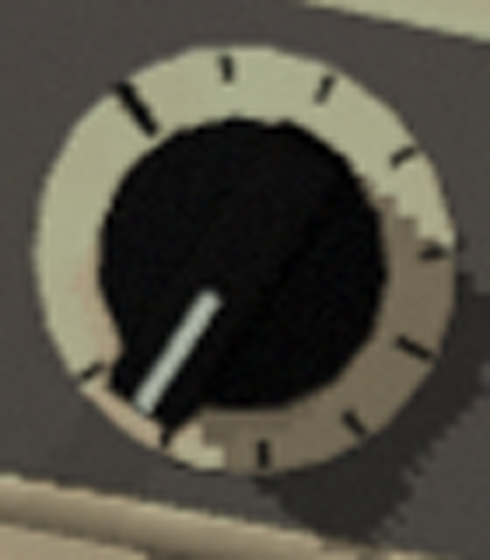

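View pics/w36b.png

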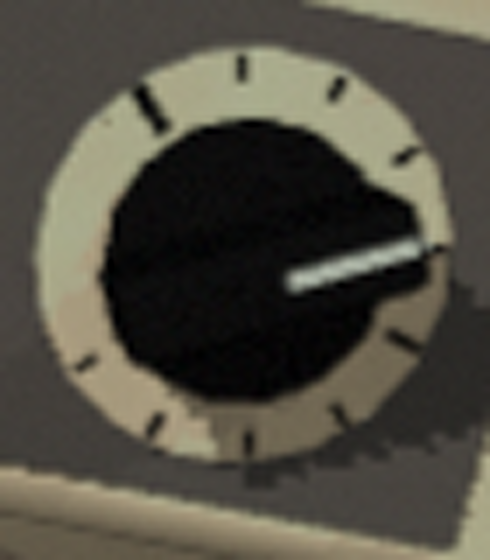

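```bash
cat >> h.py <<'E'
def dial(s,u0,v0,f,ticks,c,l0,l1,zr=.1205,zp=.1465):
    P=lambda q,z:onz(s,u0+(q[0]+.5)/f-.5,v0+(q[1]+.5)/f-.5,z)[:2]
    T=np.array([P(q,zr) for q in ticks]);
    # circle fit of ticks
    A=np.c_[2*T,np.ones(len(T))];x=np.linalg.lstsq(A,(T**2).sum(1),rcond=None)[0];C=x[:2];r=np.sqrt(x[2]+C@C)
    ang=np.unwrap([np.arctan2(*(t-C)[::-1]) for t in T]);k=np.arange(len(T))
    # angle_k = a0 - k*.5236
    a0=np.mean(ang+k*np.pi/6);res=np.degrees(ang+k*np.pi/6-a0)
    L0,L1=P(l0,zp),P(l1,zp);d=L1-L0;pa=np.arctan2(d[1],d[0])
    val=(a0-pa)%(2*np.pi)
    tip=np.arctan2(*(L1-C)[::-1])
    print('centre',C.round(4),'r',r.round(4),'zero deg',np.degrees(a0).round(1),'res',res.round(1),'pointer deg',np.degrees(pa).round(1),'tip-based',np.degrees(tip).round(1),'ticks',(val/(np.pi/6)).round(2),'L0,L1',L0.round(4),L1.round(4))
E
python3 - <<'E'
from h import *
s=snap('wrist')
dial(s,180,85,7,[(136,105),(227,68),(325,88),(404,155),(433,251),(415,348),(355,422),(264,455),(170,435),(92,372)],None,(212,297),(145,408))
dial(s,275,105,7,[(152,107),(241,68),(338,88),(407,155),(437,250),(404,341),(342,415),(249,443),(155,425),(86,361)],None,(290,283),(425,242))
E
```

```text
centre [0.4893 0.2468] r 0.0256 zero deg 133.9 res [-0.4 -0.3  0.1 -0.   0.5  0.2  0.2 -0.2  0.1 -0.3] pointer deg -113.0 tip-based -113.5 ticks 8.23 L0,L1 [0.4884 0.2449] [0.4819 0.2297]
centre [0.582  0.2445] r 0.0256 zero deg 133.5 res [-0.   0.8  0.8  0.8 -0.2  0.1  0.  -0.3 -0.9 -1. ] pointer deg 27.1 tip-based 28.3 ticks 3.55 L0,L1 [0.5833 0.2455] [0.5989 0.2535]
```

Run:
```python
from h import *
inc([.4875,.2465,.19],np.radians(-23))
```

```text
tool d(mm) [ 80.1 -40.2 -55.8] roll 0.5744 now [536.8 198.5 270.1] psi deg 9.91
```

Emit:
send_rows:
  increments:
    - [-0.2,0.01,-0.02,-0.03,0.12]
    - [-0.2,0.03,-0.04,-0.056,0.24]
    - [-0.2,0.05,-0.04,-0.056,0.36]
    - [-0.2,0.065,-0.04,-0.056,0.48]
    - [-0.2,0.08,-0.04,-0.056,0.575]

```text
time: 36.45
tool_pos: [0.4872, 0.2474, 0.1899]
ee_rot: [-0.215, 1.57, -2.192]
wrist_force: [-0.5, 0.0, -0.3]
width: 0.0377
```

Emit:
send_rows:
  increments:
    - [-0.2,0,0,0,0]
    - [-0.2,0,0,0,0]
    - [-0.2,0,0,0,0]

```text
time: 36.7
tool_pos: [0.4882, 0.2476, 0.192]
ee_rot: [2.261, 1.569, 0.291]
wrist_force: [0.2, 0.5, 0.4]
width: 0.0375
```

Run:
```python
from h import *
s=snap('wrist','w37')
inc([.4875,.2465,.128],np.radians(-23))
cv2.imwrite('pics/w37a.png',cv2.resize(s['image'][150:280,180:340,::-1],None,fx=5,fy=4.5,interpolation=cv2.INTER_CUBIC))
```

```text
tool d(mm) [64.4 -0.4  1.6] roll 0.002 now [488.4 247.8 192.4] psi deg -22.88
```

View pics/w37a.png

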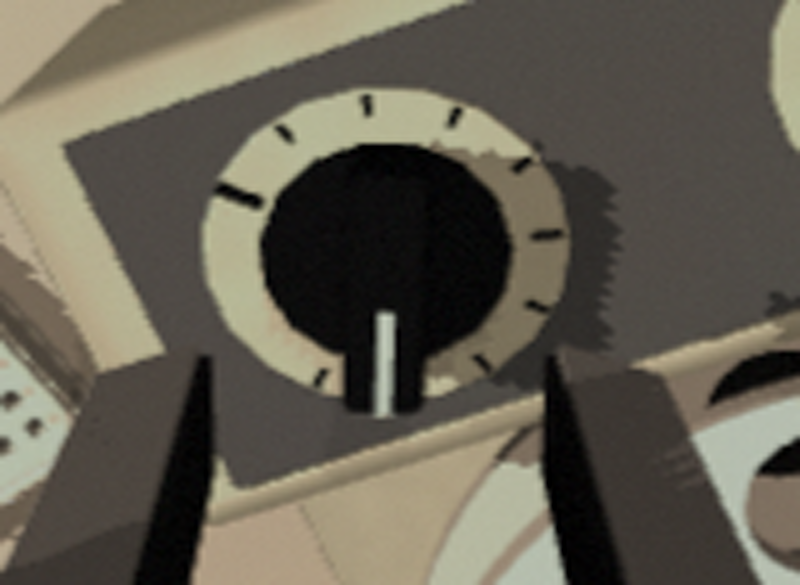

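Emit:
send_rows:
  increments:
    - [-0.2,0.015,0.0005,0.0015,0]
    - [-0.2,0.03,0.0005,0.0015,0]
    - [-0.2,0.045,0.0005,0.0015,0]
    - [-0.2,0.056,0.0005,0.0015,0]
    - [-0.2,0.06,0.0005,0.0015,0]

```text
time: 37.17
tool_pos: [0.487, 0.2461, 0.1298]
ee_rot: [-0.755, 1.569, -2.725]
wrist_force: [-0.6, -0.4, -0.8]
width: 0.0377
```

Emit:
send_rows:
  increments:
    - [-0.2,0,0,0,0]
    - [-0.2,0,0,0,0]
    - [-0.2,0,0,0,0]

```text
time: 37.42
tool_pos: [0.4881, 0.2468, 0.1323]
ee_rot: [2.315, 1.568, 0.344]
wrist_force: [-0.3, 0.0, 0.2]
width: 0.0375
```

Down 2.5 mm more, then close.

Emit:
send_rows:
  increments:
    - [-0.2,0.0025,0,0,0]
    - [-1,0.0025,0,0,0]
    - [-1,0.0025,0,0,0]
    - [-1,0.0025,0,0,0]
    - [-1,0.0025,0,0,0]

```text
time: 37.83
tool_pos: [0.4877, 0.2464, 0.1286]
ee_rot: [1.703, 1.57, -0.268]
wrist_force: [7.5, -3.2, -0.7]
width: 0.0146
```

Emit:
send_rows:
  increments:
    - [-1,0,0,0,0]
    - [-1,0,0,0,0]
    - [-1,0,0,0,0]

```text
time: 38.08
tool_pos: [0.4888, 0.246, 0.1287]
ee_rot: [1.725, 1.568, -0.247]
wrist_force: [4.4, -2.0, -1.8]
width: 0.0118
```

Run:
```python
from h import *
p,R,ps=pose();o=robot.get_obs();print(p,np.degrees(ps),o['width'],o['wrist_force'],o['joint_positions'].round(2))
```

```text
[0.48875212 0.24596255 0.12865383] -22.95523856471929 0.011787660425410166 [ 4.41345908 -1.95413097 -1.79845829] [ 0.36  0.11  1.5  -0.    1.53  0.76]
```

Emit:
send_rows:
  increments:
    - [-1,0,0.001,0,-0.05]
    - [-1,0,0.001,0,-0.15]
    - [-1,0,0.001,0,-0.27]
    - [-1,0,0.001,0,-0.39]
    - [-1,0,0.001,0,-0.51]

```text
time: 38.5
tool_pos: [0.4889, 0.2459, 0.1286]
ee_rot: [1.335, 1.569, -0.12]
wrist_force: [2.2, -1.8, -1.1]
width: 0.0118
```

Emit:
send_rows:
  increments:
    - [-1,0,0,0,-0.12]
    - [-1,0,0,0,-0.24]
    - [-1,0,0,0,-0.36]
    - [-1,0,0,0,-0.48]
    - [-1,0,0,0,-0.6]

```text
time: 38.92
tool_pos: [0.4889, 0.2459, 0.1287]
ee_rot: [0.786, 1.569, -0.069]
wrist_force: [2.8, 0.8, -1.0]
width: 0.0118
```

Emit:
send_rows:
  increments:
    - [-1,0,0,0,-0.12]
    - [-1,0,0,0,-0.24]
    - [-1,0,0,0,-0.36]
    - [-1,0,0,0,-0.48]
    - [-1,0,0,0,-0.6]

```text
time: 39.33
tool_pos: [0.4889, 0.246, 0.1286]
ee_rot: [0.269, 1.569, 0.014]
wrist_force: [4.1, -0.1, -0.9]
width: 0.0118
```

Run:
```python
from h import *
p,R,ps=pose();o=robot.get_obs();print(p,np.degrees(ps),o['width'],o['wrist_force'],o['joint_positions'].round(2))
inc(p,np.radians(103.9))
```

```text
[0.48894486 0.24601464 0.12863988] 75.37622122410399 0.011830789178832828 [ 4.07292938 -0.09225103 -0.91045002] [ 0.36  0.11  1.5  -0.    1.53 -0.95]
tool d(mm) [0. 0. 0.] roll -0.4978 now [488.9 246.  128.6] psi deg 75.38
```

Emit:
send_rows:
  increments:
    - [-1,0,0,0,-0.12]
    - [-1,0,0,0,-0.24]
    - [-1,0,0,0,-0.36]
    - [-1,0,0,0,-0.45]
    - [-1,0,0,0,-0.5]

```text
time: 39.75
tool_pos: [0.489, 0.2461, 0.1287]
ee_rot: [-0.133, 1.569, 0.109]
wrist_force: [2.9, -0.6, -1.8]
width: 0.0116
```

Emit:
send_rows:
  increments:
    - [-1,0,0,0,0]
    - [-1,0,0,0,0]
    - [-1,0,0,0,0]

```text
time: 40.0
tool_pos: [0.4889, 0.2461, 0.1286]
ee_rot: [-0.217, 1.569, 0.022]
wrist_force: [4.2, -0.8, -0.9]
width: 0.0116
```

Run:
```python
from h import *
p,R,ps=pose();o=robot.get_obs();print(p,np.degrees(ps),o['width'],o['wrist_force'],o['joint_positions'].round(2))
```

```text
[0.48894237 0.24607562 0.12864908] 103.63863601953362 0.011641957453115482 [ 4.19431067 -0.78888562 -0.9149787 ] [ 0.36  0.11  1.5  -0.    1.53 -1.45]
```

Emit:
send_rows:
  increments:
    - [-0.2,0,0,0,0]
    - [-0.2,0,0,0,0]
    - [-0.2,0,0,0,0]
    - [-0.2,-0.03,0,0,0]
    - [-0.2,-0.07,0,0,0]

```text
time: 40.42
tool_pos: [0.4848, 0.2452, 0.1941]
ee_rot: [-3.069, 1.558, -2.829]
wrist_force: [0.4, 0.8, -0.1]
width: 0.0371
```

Emit:
send_rows:
  increments:
    - [-0.2,-0.035,0,0.03,0]
    - [-0.2,-0.07,0,0.06,0]
    - [-0.2,-0.07,0,0.06,0]
    - [-0.2,-0.07,0,0.06,0]
    - [-0.2,-0.07,0,0.06,0]

```text
time: 40.83
tool_pos: [0.5461, 0.2604, 0.2679]
ee_rot: [3.0, 1.569, -3.044]
wrist_force: [-1.0, -1.0, -0.8]
width: 0.0373
```

Run:
```python
from h import *
s=snap('wrist','w38');print(pose())
```

```text
(array([0.54538284, 0.26021665, 0.26690906]), array([[-3.31941706e-03, -2.37139575e-01,  9.71469919e-01],
       [-8.86104882e-04,  9.71475587e-01,  2.37137931e-01],
       [-9.99994098e-01, -7.36645457e-05, -3.43486317e-03]]), np.float64(1.8102167023239126))
```

View pics/w38.png

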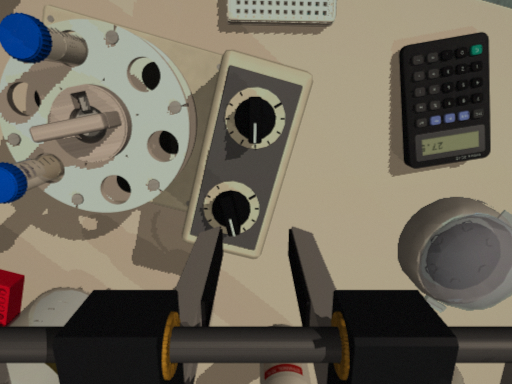

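Run:
```python
from h import *
s=snap('wrist')
i=s['image'][:,:,::-1]
cv2.imwrite('pics/w39a.png',cv2.resize(i[80:160,220:290],None,fx=7,fy=7,interpolation=cv2.INTER_CUBIC))
```

```text
(no output)
```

View pics/w39a.png

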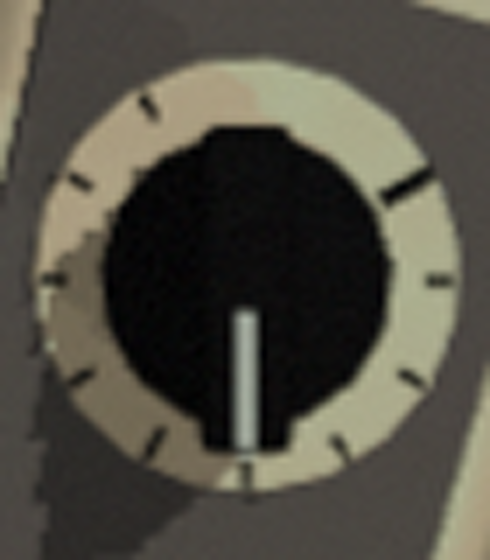

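Run:
```python
from h import *
inc([.5814,.2438,.19],np.radians(117.1))
```

```text
tool d(mm) [ 76.3 -24.5  31.8] roll -0.2335 now [545.  260.1 266.5] psi deg 103.72
```

Emit:
send_rows:
  increments:
    - [-0.2,0.0,-0.012,0.016,-0.08]
    - [-0.2,0.02,-0.0245,0.032,-0.16]
    - [-0.2,0.045,-0.0245,0.032,-0.233]
    - [-0.2,0.07,-0.0245,0.032,-0.233]
    - [-0.2,0.076,-0.0245,0.032,-0.233]

```text
time: 41.35
tool_pos: [0.5797, 0.2429, 0.1853]
ee_rot: [2.963, 1.559, -2.848]
wrist_force: [-0.4, 0.9, -0.1]
width: 0.0378
```

Emit:
send_rows:
  increments:
    - [-0.2,0,0,0,0]
    - [-0.2,0,0,0,0]
    - [-0.2,0,0,0,0]

```text
time: 41.6
tool_pos: [0.5837, 0.2445, 0.1945]
ee_rot: [-0.173, 1.568, 0.299]
wrist_force: [0.5, -0.1, 0.2]
width: 0.0377
```

Run:
```python
from h import *
s=snap('wrist','w40')
inc([.5814,.2438,.1286],np.radians(117.1))
cv2.imwrite('pics/w40a.png',cv2.resize(s['image'][150:280,180:340,::-1],None,fx=5,fy=4.5,interpolation=cv2.INTER_CUBIC))
```

```text
tool d(mm) [66.3  0.6 -2.8] roll -0.0005 now [583.9 244.5 194.9] psi deg 117.07
```

View pics/w40a.png

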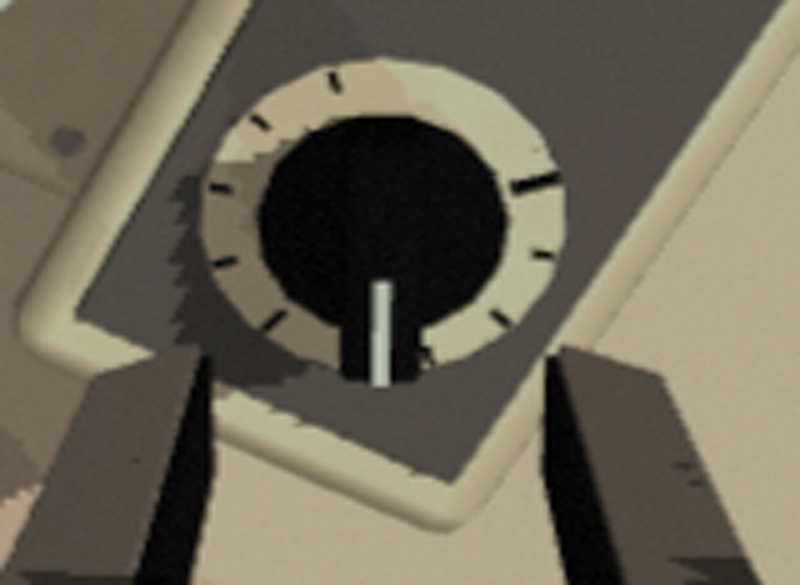

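Emit:
send_rows:
  increments:
    - [-0.2,0.015,0,-0.003,0]
    - [-0.2,0.03,0,-0.003,0]
    - [-0.2,0.045,0,-0.003,0]
    - [-0.2,0.058,0,-0.003,0]
    - [-0.2,0.062,0,-0.003,0]

```text
time: 42.07
tool_pos: [0.5801, 0.2426, 0.1291]
ee_rot: [3.005, 1.569, -2.806]
wrist_force: [-0.3, 1.0, -0.4]
width: 0.0376
```

Emit:
send_rows:
  increments:
    - [-0.2,0,0,0,0]
    - [-0.2,0,0,0,0]
    - [-0.2,0,0,0,0]

```text
time: 42.32
tool_pos: [0.5815, 0.243, 0.132]
ee_rot: [-0.206, 1.568, 0.266]
wrist_force: [0.7, 0.1, 0.6]
width: 0.0376
```

Emit:
send_rows:
  increments:
    - [-0.2,0.003,0,0,0]
    - [-1,0.003,0,0,0]
    - [-1,0.003,0,0,0]
    - [-1,0.003,0,0,0]
    - [-1,0.003,0,0,0]

```text
time: 42.73
tool_pos: [0.5808, 0.2427, 0.1276]
ee_rot: [-0.481, 1.571, -0.009]
wrist_force: [-1.0, -0.5, 0.1]
width: 0.0142
```

Emit:
send_rows:
  increments:
    - [-1,0,0,0,0]
    - [-1,0,0,0,0]
    - [-1,0,0,0,0]

```text
time: 42.98
tool_pos: [0.5804, 0.2435, 0.1276]
ee_rot: [1.451, 1.57, 1.924]
wrist_force: [-1.4, 3.5, 1.7]
width: 0.0118
```

Run:
```python
from h import *
p,R,ps=pose();o=robot.get_obs();print(p,np.degrees(ps),o['width'],o['wrist_force'],o['joint_positions'].round(2))
inc(p,np.radians(13.7))
```

```text
[0.58038338 0.24347141 0.1275805 ] 117.083302478171 0.011829689243945637 [-1.35129431  3.48460114  1.66070422] [ 0.31  0.29  1.29  0.    1.56 -1.74]
tool d(mm) [0. 0. 0.] roll 1.8044 now [580.4 243.5 127.6] psi deg 117.08
```

Now turn clockwise 1.805 rad.

Emit:
send_rows:
  increments:
    - [-1,0,0,0,0.06]
    - [-1,0,0,0,0.15]
    - [-1,0,0,0,0.27]
    - [-1,0,0,0,0.39]
    - [-1,0,0,0,0.51]

```text
time: 43.4
tool_pos: [0.5803, 0.2437, 0.1276]
ee_rot: [1.875, 1.569, 1.833]
wrist_force: [-1.2, 2.5, 0.2]
width: 0.0116
```

Emit:
send_rows:
  increments:
    - [-1,0,0,0,0.12]
    - [-1,0,0,0,0.24]
    - [-1,0,0,0,0.36]
    - [-1,0,0,0,0.48]
    - [-1,0,0,0,0.6]

```text
time: 43.82
tool_pos: [0.5805, 0.244, 0.1276]
ee_rot: [2.235, 1.569, 1.593]
wrist_force: [-1.5, 4.7, 1.1]
width: 0.0118
```

Emit:
send_rows:
  increments:
    - [-1,0,0,0,0.12]
    - [-1,0,0,0,0.24]
    - [-1,0,0,0,0.36]
    - [-1,0,0,0,0.48]
    - [-1,0,0,0,0.6]

```text
time: 44.23
tool_pos: [0.5807, 0.2442, 0.1276]
ee_rot: [2.596, 1.568, 1.353]
wrist_force: [-0.8, 4.7, -0.1]
width: 0.0117
```

Emit:
send_rows:
  increments:
    - [-1,0,0,0,0.06]
    - [-1,0,0,0,0.095]
    - [-1,0,0,0,0.095]
    - [-1,0,0,0,0.095]
    - [-1,0,0,0,0.095]

```text
time: 44.65
tool_pos: [0.5808, 0.2442, 0.1276]
ee_rot: [2.683, 1.568, 1.352]
wrist_force: [0.0, 5.0, 0.3]
width: 0.0117
```

Run:
```python
from h import *
p,R,ps=pose();o=robot.get_obs();print(p,np.degrees(ps),o['width'],o['wrist_force'],o['joint_positions'].round(2))
```

```text
[0.58075516 0.24415544 0.12760418] 13.742378102263794 0.011678610600187498 [0.02663569 4.96478614 0.29143601] [0.31 0.29 1.29 0.   1.56 0.07]
```

Release, rise and check from a spot back toward -y.

Emit:
send_rows:
  increments:
    - [-0.2,0,0,0,0]
    - [-0.2,0,0,0,0]
    - [-0.2,0,0,0,0]
    - [-0.2,-0.03,0,0,0]
    - [-0.2,-0.07,0,0,0]

```text
time: 45.07
tool_pos: [0.5782, 0.241, 0.1924]
ee_rot: [-1.386, 1.559, -2.719]
wrist_force: [1.0, 0.5, -0.3]
width: 0.0371
```

Emit:
send_rows:
  increments:
    - [-0.2,-0.035,-0.015,0.02,0]
    - [-0.2,-0.07,-0.03,0.04,0]
    - [-0.2,-0.08,-0.04,0.05,0]
    - [-0.2,-0.08,-0.04,0.05,0]
    - [-0.2,-0.08,-0.04,0.05,0]

```text
time: 45.48
tool_pos: [0.5541, 0.184, 0.2786]
ee_rot: [1.43, 1.568, 0.096]
wrist_force: [-0.2, -0.3, -0.1]
width: 0.0379
```

Run:
```python
from h import *
s=snap('wrist','w41');snap('top','t41');snap('side','s41')
i=s['image'][:,:,::-1]
cv2.imwrite('pics/w41a.png',cv2.resize(i[70:200,170:360],None,fx=4.2,fy=4.2,interpolation=cv2.INTER_CUBIC))
i=cv2.imread('pics/s41.png')
cv2.imwrite('pics/s41a.png',cv2.resize(i[130:330,190:390],None,fx=3,fy=3,interpolation=cv2.INTER_CUBIC))
```

```text
(no output)
```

View pics/w41a.png

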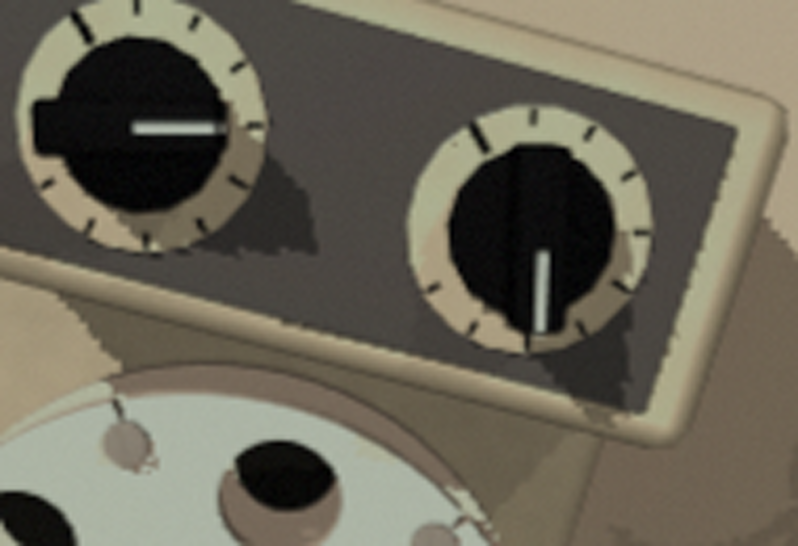

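View pics/s41a.png

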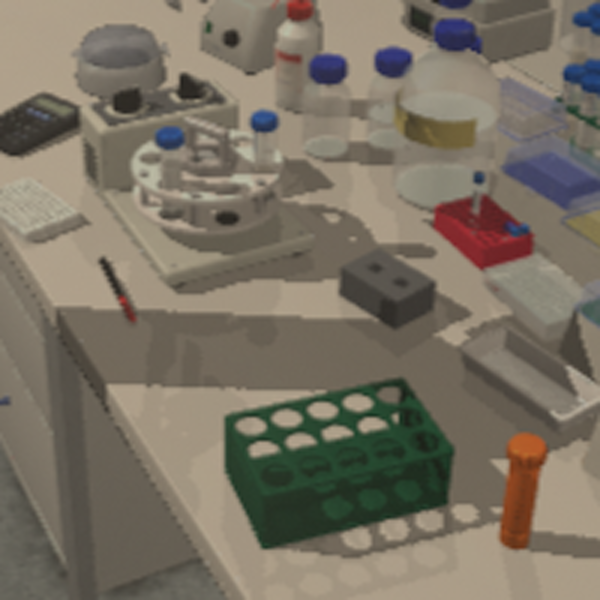

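View pics/w41.png

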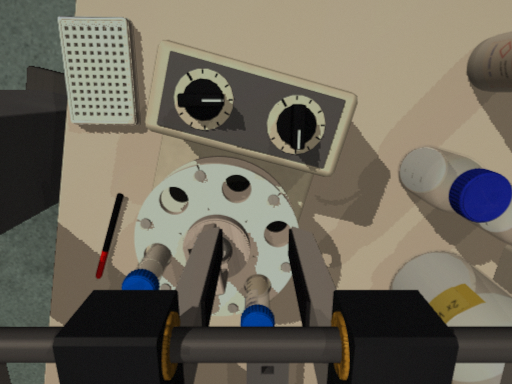

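Run:
```python
from h import *
s=snap('wrist')
i=s['image'][:,:,::-1]
a=i[60:140,165:240];b=i[85:165,260:335]
cv2.imwrite('pics/w42.png',cv2.resize(np.hstack([a,b]),None,fx=5.3,fy=5.3,interpolation=cv2.INTER_CUBIC))
dial(s,170,70,4.2,[(480,137),(533,117),(590,133),(628,175),(641,232),(620,288),(583,327),(528,342),(474,328),(432,288)],None,(541,255),(540,330))
dial(s,170,70,4.2,[(82,27),(137,6),(194,22),(238,67),(255,126),(237,182),(202,226),(148,239),(90,228),(46,183)],None,(135,128),(220,128))
```

```text
centre [0.5783 0.2457] r 0.0252 zero deg 133.9 res [-0.8  0.3 -0.1  0.5  0.2 -0.9  0.8  0.5  0.3 -0.8] pointer deg -75.0 tip-based -76.8 ticks 6.97 L0,L1 [0.5784 0.2434] [0.5825 0.2279]
centre [0.4872 0.2477] r 0.0253 zero deg 133.9 res [-0.3 -0.5  0.4 -0.1  0.1  0.   0.3  0.9  0.2 -1.1] pointer deg 13.7 tip-based 14.3 ticks 4.01 L0,L1 [0.4896 0.2485] [0.5067 0.2526]
```

View pics/w42.png

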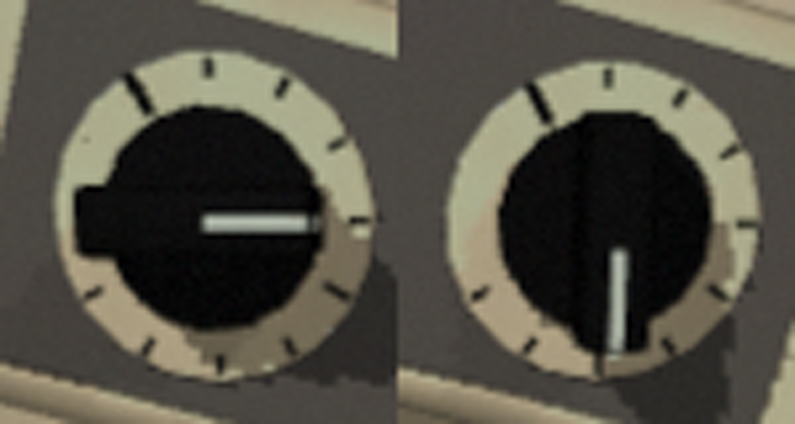

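```bash
python3 -c "
from bench import robot
print(robot.get_obs()['time'],robot.get_obs()['wrist_force']);print(robot.close_job())"
```

```text
45.6833 [-0.2087059  -0.45325217 -0.97278037]
the job is handed in; nothing more can be done
None
```

The carousel is mounted and loaded, the code is set, and I handed the job in at 45.7 s.

**What I did:**
- I dropped the key into the shaft's slot.
- I slid the carousel down over the key until it carried its own weight on the collar. It came to rest 0.6 mm above the height I had worked out.
- The rack held two tubes, and I stood both in wells on opposite sides of the hub.
- Only after that I turned the near dial to 4, then the far dial to 7.

**Last checks:**
- In the final picture the dials read about 4.01 ticks (near) and 6.97 ticks (far).
- The key showed inside the carousel's keyway in the picture taken just after I released the carousel. I did not re-measure the carousel's seating after that. The final side view shows it level on the drive.
- Both tubes stand upright in their wells, and the orange tube is still standing.
- The calculator, white plate and pen were never touched. I judged them only from the pictures and did not measure their positions.
- The gripper was clear of everything at hand-in.

**Disagreements:** the wrist camera's sideways readings were off by about 2 mm between views. I aligned the key and tubes directly in the pictures close up, and took the carousel's final position from the measured arm positions. Nothing failed.

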